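Reunite bearing caps with their own saddles and probe them

TASK

Put every loose bearing cap back on its own saddle of the shaft carrier, the one whose two keys fit the cap's slots, so that it lies fully home and flat on the joint face. When all are on, take the touch probe from its stand and touch its tip to the bright pad on top of each fitted cap in turn, starting from the flanged drive end and holding it there about a second for the reading to settle, then hang the probe back in its stand. Leave the rusted end cap, the bushing and the grommets where they lie.

Things in the scene. Friction and masses are not known exactly. Their poses are not given: they have to be found in the camera images.
- carrier: Shaft carrier: fixed grey casting, 100 mm wide, 352 mm long, on an iron surface plate with its top at z = 0.040; origin under its middle. y runs along its bore line towards the drive end, x across. Four saddles (lower bearing halves) in a row, 90 mm apart, number 1 nearest the drive end. Nothing but the keys stands above their joint faces.
- drive_end (a point): Drive end of the carrier: top middle of its outer end, where a mounting flange, an end plate 130 mm wide and 30 mm high, makes it T-shaped seen from above. Saddle 1 is 57 mm from here.
- saddle1 (a point): Saddle 1, for cap 1: middle of its joint face, 36 mm above the plate; axes as the carrier's. Bright flat ears 15 to 50 mm out along +x and -x, 46 mm wide in y, a half-round bore between. On each ear, 40 mm out, stands a dark key 10 mm (x) by 8 mm (y), 9 mm high: both 11 mm off the middle to +y.
- saddle2 (a point): Saddle 2, for cap 2: middle of its joint face, 36 mm above the plate; axes as the carrier's. Bright flat ears 15 to 50 mm out along +x and -x, 46 mm wide in y, a half-round bore between. On each ear, 40 mm out, stands a dark key 10 mm (x) by 8 mm (y), 9 mm high: +x key 11 mm off the middle to +y, -x key on the middle.
- saddle3 (a point): Saddle 3, for cap 3: middle of its joint face, 36 mm above the plate; axes as the carrier's. Bright flat ears 15 to 50 mm out along +x and -x, 46 mm wide in y, a half-round bore between. On each ear, 40 mm out, stands a dark key 10 mm (x) by 8 mm (y), 9 mm high: +x key on the middle, -x key 11 mm off to +y.
- saddle4 (a point): Saddle 4, for cap 4: middle of its joint face, 36 mm above the plate; axes as the carrier's. Bright flat ears 15 to 50 mm out along +x and -x, 46 mm wide in y, a half-round bore between. On each ear, 40 mm out, stands a dark key 10 mm (x) by 8 mm (y), 9 mm high: +x key 11 mm off to +y, -x key 11 mm off to -y.
- cap1_mid (a point): Bearing cap 1 (or absent), loose partner of saddle 1, 0.55 kg, joint face down; point half-way up, 22 mm above the joint face. 96 (x) by 46 (y) by 44 mm high: two ears 12 mm thick, between them an arch 64 (x) by 34 mm (y) to grip across y, about 28 mm up. Slots 12 mm wide through the ear ends, 33 mm out to the end: both 11 mm off the middle to +y.
- cap1_pad (a point): Test point of cap 1: middle of the bright flat pad, 16 mm across, on top of its round boss, 44 mm above the joint face. Seated, the cap has its saddle's axes, slots over keys with 2 mm play, joint face on joint face; on a wrong saddle or turned round it stays up on a key.
- cap2_mid (a point): Bearing cap 2 (or absent), loose partner of saddle 2, 0.55 kg, joint face down; point half-way up, 22 mm above the joint face. 96 (x) by 46 (y) by 44 mm high: two ears 12 mm thick, between them an arch 64 (x) by 34 mm (y) to grip across y, about 28 mm up. Slots 12 mm wide through the ear ends, 33 mm out to the end: +x slot 11 mm off the middle to +y, -x slot on the middle.
- cap2_pad (a point): Test point of cap 2: middle of the bright flat pad, 16 mm across, on top of its round boss, 44 mm above the joint face. Seated, the cap has its saddle's axes, slots over keys with 2 mm play, joint face on joint face; on a wrong saddle or turned round it stays up on a key.
- cap3_mid (a point): Bearing cap 3 (or absent), loose partner of saddle 3, 0.55 kg, joint face down; point half-way up, 22 mm above the joint face. 96 (x) by 46 (y) by 44 mm high: two ears 12 mm thick, between them an arch 64 (x) by 34 mm (y) to grip across y, about 28 mm up. Slots 12 mm wide through the ear ends, 33 mm out to the end: +x slot on the middle, -x slot 11 mm off to +y.
- cap3_pad (a point): Test point of cap 3: middle of the bright flat pad, 16 mm across, on top of its round boss, 44 mm above the joint face. Seated, the cap has its saddle's axes, slots over keys with 2 mm play, joint face on joint face; on a wrong saddle or turned round it stays up on a key.
- cap4_mid (a point): Bearing cap 4 (or absent), loose partner of saddle 4, 0.55 kg, joint face down; point half-way up, 22 mm above the joint face. 96 (x) by 46 (y) by 44 mm high: two ears 12 mm thick, between them an arch 64 (x) by 34 mm (y) to grip across y, about 28 mm up. Slots 12 mm wide through the ear ends, 33 mm out to the end: +x slot 11 mm off to +y, -x slot 11 mm off to -y.
- cap4_pad (a point): Test point of cap 4: middle of the bright flat pad, 16 mm across, on top of its round boss, 44 mm above the joint face. Seated, the cap has its saddle's axes, slots over keys with 2 mm play, joint face on joint face; on a wrong saddle or turned round it stays up on a key, though cap 4 fits its own saddle either way round.
- probe_mid (a point): Wireless touch probe, 0.16 kg, upright: middle of its round grip, 22 mm thick, 30 mm up and 30 mm down from here; z up. Below it a collar 38 mm across, 6 mm thick (underside 36 mm below the point), a nose of 18 mm to 58 mm below, a thin stylus to 85 mm below. At the start it hangs tip down in its stand, collar on the stand's top.
- probe_tip (a point): Lowest point of the probe's stylus, a white ball of 6 mm on the probe's axis, 85 mm below the middle of its grip. The stylus gives way upwards by up to 8 mm, with a force of 2 N at first and 5 N at the end.
- stand_top (a point): Probe stand, a fixed dark steel block 62 by 62 mm, 62 mm high, on the surface plate: the point is the middle of the mouth of its hole on top. The hole is square, 25 mm wide, and goes right through. With the probe hung in it the middle of the probe's grip is 36 mm above this point.
- end_cap: Rusted cylinder end cap, a stepped disc 80 mm across and 32 mm high; origin under its middle. Bystander.
- bushing: Bronze bushing, 42 mm across, 36 mm high; origin under its middle. Bystander.
- grommet0: Black rubber grommet, 28 mm across, 11 mm high; origin under its middle. Bystander.
- grommet1: Second black rubber grommet, like the first. Bystander.
Mind the look-alikes: they are no part of the job. Leave any pink or red look-alike of the part that bears cap3_mid alone. Leave any blue or orange look-alike of the part that bears cap4_mid alone.

How it is judged (in metres and radians):
On the way, in this order (a step that is already met when the one before it is completed fails the run):
1. every cap present is seated on its own saddle and released (horizontal distance between cap1_mid and saddle1 below 0.004 m and z of cap1_mid in the frame of saddle1 between 0.0195 and 0.0245 m and angle between each of cap1_mid, cap2_mid, cap3_mid, cap4_mid's own z axis and vertical below 0.05 rad and angle between the y axis of cap1_mid and the y axis of saddle1, either way round below 0.08 rad and contact force between the fingers and cap1 below 0.1 N and horizontal distance between cap2_mid and saddle2 below 0.004 m and z of cap2_mid in the frame of saddle2 between 0.0195 and 0.0245 m and angle between the y axis of cap2_mid and the y axis of saddle2, either way round below 0.08 rad and contact force between the fingers and cap2 below 0.1 N and horizontal distance between cap3_mid and saddle3 below 0.004 m and z of cap3_mid in the frame of saddle3 between 0.0195 and 0.0245 m and angle between the y axis of cap3_mid and the y axis of saddle3, either way round below 0.08 rad and contact force between the fingers and cap3 below 0.1 N and horizontal distance between cap4_mid and saddle4 below 0.004 m and z of cap4_mid in the frame of saddle4 between 0.0195 and 0.0245 m and angle between the y axis of cap4_mid and the y axis of saddle4, either way round below 0.08 rad and contact force between the fingers and cap4 below 0.1 N), for 0.3 s.
2. the probe tip touches the pad of cap 1, which is still seated (after those nearer the drive end) (distance between probe_tip and cap1_pad below 0.008 m and contact force between probe and cap1 above 0.5 N and horizontal distance between cap1_mid and saddle1 below 0.004 m and z of cap1_mid in the frame of saddle1 between 0.0195 and 0.0245 m and angle between cap1_mid's own z axis and vertical below 0.05 rad and angle between the y axis of cap1_mid and the y axis of saddle1, either way round below 0.08 rad), for 0.7 s.
3. the probe tip touches the pad of cap 2, which is still seated (after those nearer the drive end) (distance between probe_tip and cap2_pad below 0.008 m and contact force between probe and cap2 above 0.5 N and horizontal distance between cap2_mid and saddle2 below 0.004 m and z of cap2_mid in the frame of saddle2 between 0.0195 and 0.0245 m and angle between cap2_mid's own z axis and vertical below 0.05 rad and angle between the y axis of cap2_mid and the y axis of saddle2, either way round below 0.08 rad), for 0.7 s.
4. the probe tip touches the pad of cap 3, which is still seated (after those nearer the drive end) (distance between probe_tip and cap3_pad below 0.008 m and contact force between probe and cap3 above 0.5 N and horizontal distance between cap3_mid and saddle3 below 0.004 m and z of cap3_mid in the frame of saddle3 between 0.0195 and 0.0245 m and angle between cap3_mid's own z axis and vertical below 0.05 rad and angle between the y axis of cap3_mid and the y axis of saddle3, either way round below 0.08 rad), for 0.7 s.
5. the probe tip touches the pad of cap 4, which is still seated (after those nearer the drive end) (distance between probe_tip and cap4_pad below 0.008 m and contact force between probe and cap4 above 0.5 N and horizontal distance between cap4_mid and saddle4 below 0.004 m and z of cap4_mid in the frame of saddle4 between 0.0195 and 0.0245 m and angle between cap4_mid's own z axis and vertical below 0.05 rad and angle between the y axis of cap4_mid and the y axis of saddle4, either way round below 0.08 rad), for 0.7 s.
At the end, for the whole second after the job is handed in: Every cap present lies on its own saddle within 4 mm of the middle, its joint face within 2.5 mm of the saddle's, level within 0.05 rad and in line within 0.08 rad; the probe hangs at rest in its stand, upright within 0.08 rad, within 7 mm of the middle and its collar within 3 mm of the stand's top (horizontal distance between cap1_mid and saddle1 below 0.004 m and z of cap1_mid in the frame of saddle1 between 0.0195 and 0.0245 m and angle between each of cap1_mid, cap2_mid, cap3_mid, cap4_mid's own z axis and vertical below 0.05 rad and angle between the y axis of cap1_mid and the y axis of saddle1, either way round below 0.08 rad and horizontal distance between cap2_mid and saddle2 below 0.004 m and z of cap2_mid in the frame of saddle2 between 0.0195 and 0.0245 m and angle between the y axis of cap2_mid and the y axis of saddle2, either way round below 0.08 rad and horizontal distance between cap3_mid and saddle3 below 0.004 m and z of cap3_mid in the frame of saddle3 between 0.0195 and 0.0245 m and angle between the y axis of cap3_mid and the y axis of saddle3, either way round below 0.08 rad and horizontal distance between cap4_mid and saddle4 below 0.004 m and z of cap4_mid in the frame of saddle4 between 0.0195 and 0.0245 m and angle between the y axis of cap4_mid and the y axis of saddle4, either way round below 0.08 rad and horizontal distance between probe_mid and stand_top below 0.007 m and z of probe_mid in the frame of stand_top between 0.033 and 0.039 m and angle between probe_mid's own z axis and vertical below 0.08 rad and linear speed of probe below 0.02 m/s); the robot touches nothing.
It fails at once if a bystander (end cap, bushing, grommet) is moved more than 40 mm (distance of any of end_cap, bushing, grommet0, grommet1 from where it was at the start of the episode above 0.04 m).
Of cap1, cap2, cap3, cap4 only 3 to 4 are there at a start; the rules pass over those that are not, and their reading is None.
At some moment in a run one of cap1, cap2, cap3, cap4 may be knocked a few centimetres aside while the robot is not near it.
It also fails if it takes over 210 s, if anything falls off the work surface, if the arm or the gripper's body presses on something with over 40 N, if the wrist force passes 120 N, or if a joint passes its speed limit or range.

ROBOT

A 6-joint arm with a two-finger parallel gripper is mounted at the origin on the work surface. World frame = base frame: x ahead of the robot, y to its left, z up, the work surface at z = 0. Lengths are in mm, angles in degrees, forces in N, time in s.
With the tool pointing down it reaches from about 300 to 850 mm from the base axis. Payload 4.2 kg.
Tool frame: the origin (TCP) lies between the finger pads; the fingertips stand 25 mm ahead of it and the grasp point (between the pads) lies 6 mm ahead of it; x points along the fingers, y is the direction in which the jaws open and shut, and the axes are right-handed (so a half turn about x gives the same grasp; the last joint's range is limited). The gripper opens to 91 mm and grips with 3 to 60 N. Pads are 32 mm wide; open, the fingers measure 118 mm over their backs; the gripper's body (76 mm by 178 mm) begins 60 mm behind the grasp point.
Start: joints at [-71.849, 18.312, 89.639, -0, 72.044, -1.146], TCP at [190.022, -542.708, 238.976] pointing down, gripper open.
Joint ranges: [-177.97, 177.97], [-48.28, 115.42], [12.27, 149.76], [-77.06, 257.06], [2.81, 150.46], [-146.56, 146.56]. Speed limits (degrees/s): [147.25, 147.25, 180, 180, 180, 180].

INTERFACE

Orientations are given as [roll, pitch, yaw] about the fixed x, y, z axes, in that order (R = Rz(yaw) Ry(pitch) Rx(roll)).
In Python, from workcell import env gives the robot as it stands.
- The arm moves only by the tool jog_arm, never from a script. Its argument "plan" is one flat list of numbers, 4 for each row, row after row: the shift along the tool's x, y, z in cm, then the turn about the tool's x in units of 6 degrees (1.0 is 6 degrees). In form: [tx, ty, tz, turn, tx, ty, tz, turn, ...]. A call has 1 to 12 rows; each row shifts and turns the commanded pose from where the row before left it, along the tool's axes as they then stand; what a row does not reach is not made up. A row lasts 1/12 s, in which the tool goes at most 41.7 mm and 7.16 degrees, less where a joint would pass 70% of its speed; a pose out of reach is approached as far as the arm can. A call with a gripper value outside its range is refused whole. "claw" is the finger opening in cm, from 0 to 9.12, set as the call begins (left out, the last holds). The fingers move at their own pace and stop on an object; "newtons" is the grip in N (left out, the last holds). Time passes only in rows, so rows that do not move let the fingers close. It gives the time, the measured TCP pose, the force and the opening at its end, in the units of the state.
- env.state(): the state, without advancing time (a new reading comes with each control period).
- env.grab_frame(name): name is "side" or "top" or "wrist"; returns the picture (400x640x3 uint8, red, green, blue); there is no depth.
- env.calibration(name): a dict with "vertical_fov" (degrees; the focal length in pixels is half the picture's height over the tangent of half this angle, whatever the lens; pixels are square), "cx", "cy" (the principal point, pixels), "origin" and "orientation" of the camera in the world; the wrist camera has in their place "T_tool_cam" (4x4, takes a point from camera to tool coordinates, whose origin is the TCP and whose axes are the tool frame's). Camera axes: x right, y down, z forward; pixel columns grow to the right and rows downward; lengths in mm; the calibration is good to about 2 mm. A picture is of the moment at which its call begins: read the wrist's pose just before it. calibration takes no time and is no camera call.
- env.job_done(): hands the job in, once; it reports no verdict.
The state is a dict: "time_s": time; "qpos": joint angles; "qvel": joint speeds; "effort": joint torques, N m; "ee_pos": TCP position; "ee_rot": TCP orientation; "force": force on the tool from outside, world axes, zero at the start; "torque": the same for the moment, N m; "gripper_width": finger opening in mm.
Only numpy, scipy, OpenCV 4.12 (cv2) and the standard library are available. Lean on these libraries where they do the work, as an engineer would, in place of code of your own. Each camera call takes 0.05 s, during which the arm holds its last target.

## Working session

There is one attempt and no reset: what is moved stays moved. The work goes in short steps, Python scripts to look and compute and a tool call to move; the robot and the scene stay as the last step left them, time stands still between calls to the robot, and variables do not carry over. Pictures are saved under pics/ and viewed, and the job is handed in when it is done.

Besides the shell and the picture viewer there is one more tool, called after "Call:" as name(argument=value, ...), one argument or row to a line, values as JSON. jog_arm: Moves the arm, as the interface text tells. Its arguments: {"type":"object","properties":{"plan":{"type":"array"},"claw":{"type":"number"},"newtons":{"type":"number"}},"required":["plan"]}

```bash
mkdir -p pics; ls; python3 - <<'E'
from workcell import env
import cv2
print(env.state())
for n in ("side","top","wrist"):
    print(n,env.calibration(n))
    cv2.imwrite(f"pics/{n}0.png",env.grab_frame(n)[:,:,::-1])
E
```

```text
pics
{'time_s': 0.0, 'qpos': array([-7.18506320e+01,  1.83499900e+01,  8.97064212e+01, -3.72716351e-04,
        7.20444297e+01, -1.14597461e+00]), 'qvel': array([-0.0241173 ,  0.08665465,  0.02458529, -0.01455434, -0.064952  ,
        0.09126379]), 'effort': array([-2.69480741e-03, -4.12472820e+01, -2.31976801e+01,  7.25326454e-02,
        4.57191258e-02, -1.30689041e-04]), 'ee_pos': array([ 189.85416403, -542.2566463 ,  238.13670098]), 'ee_rot': array([-90.94463473,  89.89915845, 108.35082315]), 'force': array([-0.32903799, -1.07916301,  0.30721718]), 'torque': array([ 0.00300839, -0.01076098,  0.01598803]), 'gripper_width': 91.13460888870708}
side {'vertical_fov': 57.785291467380766, 'cx': 321.85165421784984, 'cy': 205.6773777306484, 'origin': array([ 320.036535  , -624.61169235,  866.28363258]), 'orientation': array([-1.39169750e+02,  2.46086925e-03, -8.67930106e+00])}
top {'vertical_fov': 48.99439020780987, 'cx': 324.8262259813937, 'cy': 199.6298675591446, 'origin': array([3.02176933e+02, 1.28133965e+00, 1.36667014e+03]), 'orientation': array([-174.52760309,    0.58420776,  -91.16601407])}
wrist {'vertical_fov': 62.30995695328746, 'cx': 319.655326905324, 'cy': 200.09743650993028, 'T_tool_cam': array([[ 1.25581834e-03, -2.93089592e-01,  9.56084156e-01,
        -1.45897771e+02],
       [ 9.99999050e-01, -1.75415911e-04, -1.36727475e-03,
        -1.03569416e+00],
       [ 5.68446373e-04,  9.56084965e-01,  2.93089094e-01,
        -8.28724933e+01],
       [ 0.00000000e+00,  0.00000000e+00,  0.00000000e+00,
         1.00000000e+00]])}
```

View pics/top0.png

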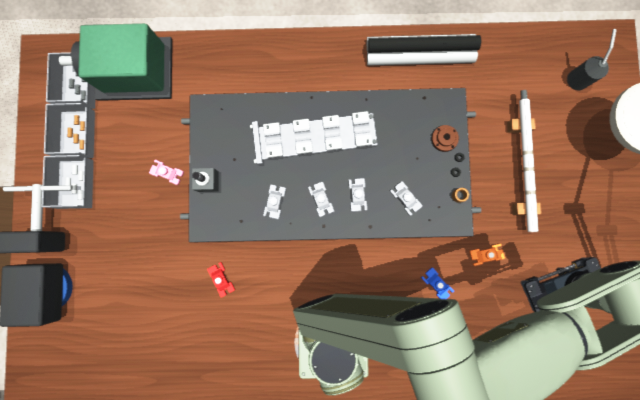

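View pics/side0.png

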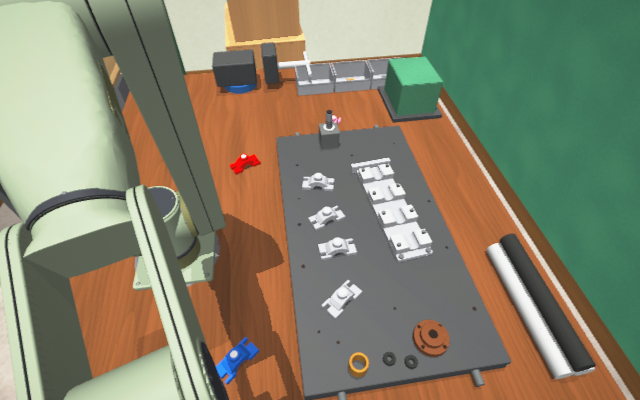

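View pics/wrist0.png

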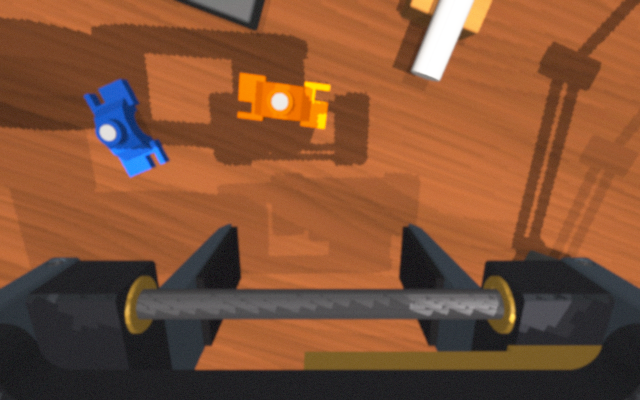

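```bash
cat > h.py <<'E'
import numpy as np, cv2
from scipy.spatial.transform import Rotation as R
from workcell import env
def rot(e): return R.from_euler('xyz',e,degrees=True).as_matrix()
def cam(name,state=None):
    c=env.calibration(name); f=200/np.tan(np.radians(c['vertical_fov']/2))
    K=np.array([[f,0,c['cx']],[0,f,c['cy']],[0,0,1]])
    if name=='wrist':
        s=state or env.state(); T=np.eye(4);T[:3,:3]=rot(s['ee_rot']);T[:3,3]=s['ee_pos']
        T=T@c['T_tool_cam']; return K,T[:3,:3],T[:3,3]
    return K,rot(c['orientation']),np.array(c['origin'])
def unproj(C,uv,z):
    K,Rm,o=C; d=Rm@np.linalg.inv(K)@np.array([uv[0],uv[1],1.]); return o+d*(z-o[2])/d[2]
def proj(C,p):
    K,Rm,o=C; q=K@(Rm.T@(np.array(p,float)-o)); return q[:2]/q[2]
def crop(img,x0,y0,x1,y1,s,fn):
    cv2.imwrite(fn,cv2.resize(img[y0:y1,x0:x1,::-1],None,fx=s,fy=s,interpolation=cv2.INTER_CUBIC))
E
python3 - <<'E'
from h import *
im=cv2.imread('pics/top0.png')[:,:,::-1]
crop(im,240,100,400,160,5,'pics/a.png');crop(im,250,165,450,225,4,'pics/b.png');crop(im,180,155,230,205,6,'pics/c.png')
C=cam('top')
for n,uv,z in [('stand',(204,179),102),('capA',(275,196),84),('B',(320,194),84),('C',(358,190),84),('D',(406,195),84),('flangemid',(256,145),70),('oppositeend',(377,128),70),('bush',(461,195),76),('plateTL',(190,94),40),('plateBR',(473,236),40)]:
    print(n,unproj(C,uv,z).round(1))
E
```

```text
stand [491.5 362.8 102. ]
capA [439.2 158.2  84. ]
B [442.2  25.7  84. ]
C [451.7 -86.2  84. ]
D [ 433.9 -226.5   84. ]
flangemid [596.1 215.6  70. ]
oppositeend [ 639.9 -149.5   70. ]
bush [ 431.2 -389.7   76. ]
plateTL [769.3 425.8  40. ]
plateBR [ 310.4 -430.3   40. ]
```

View pics/a.png

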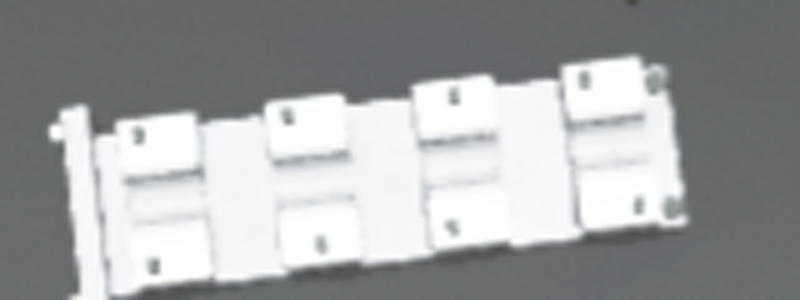

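View pics/b.png

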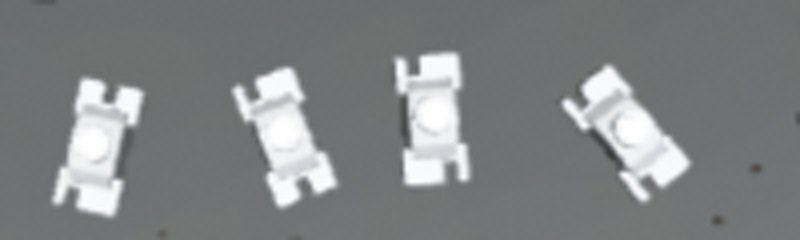

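View pics/c.png

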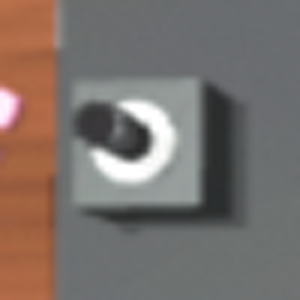

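```bash
cat >> h.py <<'E'
# tool yaw convention: psi = world angle of tool y axis (deg), tool pointing straight down (x_tool=-z)
def psi(s=None):
    s=s or env.state(); y=rot(s['ee_rot'])[:,1]; return np.degrees(np.arctan2(y[1],y[0]))
def go(cur,tgt):
    """cur,tgt=(x,y,z,psi). print: turn units, then shift cm in tool axes after turn"""
    dt=(tgt[3]-cur[3]+180)%360-180
    p=np.radians(tgt[3]); X=np.array([0,0,-1.]);Y=np.array([np.cos(p),np.sin(p),0]);Z=np.cross(X,Y)
    d=np.array(tgt[:3])-np.array(cur[:3])
    print('turn units',round(-dt/6,3),' shift cm',(np.array([d@X,d@Y,d@Z])/10).round(3),' Z axis world',Z.round(2))
E
python3 - <<'E'
from h import *
s=env.state(); print(psi(s), rot(s['ee_rot']).round(3))
go((190.02,-542.7,238.98,psi(s)),(420,-30,300,97))
E
```

```text
-70.70171666446991 [[-0.     0.33  -0.944]
 [ 0.001 -0.944 -0.33 ]
 [-1.    -0.001 -0.   ]]
turn units -27.95  shift cm [-6.102 48.085 29.075]  Z axis world [0.99 0.12 0.  ]
```

```bash
python3 - <<'E'
from h import *
go((190.02,-542.7,238.98,-70.70),(500,-30,300,-83))
E
```

```text
turn units 2.05  shift cm [ -6.102 -47.11  -37.015]  Z axis world [-0.99 -0.12 -0.  ]
```

Call:
jog_arm(
  plan=[-1.5,0,0,1.025,-1.5,0,0,1.025,-0.31,-2.5,-2,0,-0.31,-2.5,-2,0,-0.31,-2.5,-2,0,-0.31,-2.5,-2,0,-0.31,-2.5,-2,0,-0.31,-2.5,-2,0,-0.31,-2.5,-2,0,-0.31,-2.5,-2,0,-0.31,-2.5,-2,0,-0.31,-2.5,-2,0],
)

```text
time_s: 1.15
ee_pos: [358.4, -268.7, 300.0]
ee_rot: [-45.2, 90.0, 141.8]
force: [0.5, 0.1, 0.0]
gripper_width: 91.1
```

Call:
jog_arm(
  plan=[0,-2.5,-2,0,0,-2.5,-2,0,0,-2.5,-2,0,0,-2.5,-2,0,0,-2.5,-2,0,0,-2.5,-2,0,0,-2.5,-2,0,0,-2.5,-2,0,0,-2.11,-1,0,0,0,0,0,0,0,0,0,0,0,0,0],
)

```text
time_s: 2.15
ee_pos: [499.4, -30.5, 299.7]
ee_rot: [28.1, 89.9, -144.9]
force: [0.3, 0.6, 0.0]
gripper_width: 91.1
```

```bash
python3 - <<'E'
from h import *
s=env.state();print(s['ee_pos'],psi(s))
im=env.grab_frame('wrist'); cv2.imwrite('pics/w1.png',im[:,:,::-1])
np.save('w1.npy',im)
E
```

```text
[499.41345419 -30.47538388 299.6711063 ] -82.99359654106955
```

View pics/w1.png

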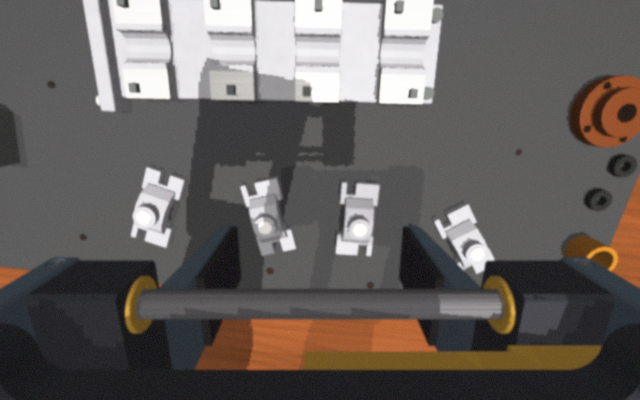

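```bash
python3 - <<'E'
from h import *
im=np.load('w1.npy')
a=cv2.resize(im[160:275,120:310],None,fx=4,fy=4,interpolation=cv2.INTER_CUBIC)
cv2.imwrite('pics/d1.png',a[:,:,::-1])
a=cv2.resize(im[160:280,320:510],None,fx=4,fy=4,interpolation=cv2.INTER_CUBIC)
cv2.imwrite('pics/d2.png',a[:,:,::-1])
a=cv2.resize(im[0:115,85:285],None,fx=4,fy=4,interpolation=cv2.INTER_CUBIC)
cv2.imwrite('pics/d3.png',a[:,:,::-1])
a=cv2.resize(im[0:115,270:450],None,fx=4,fy=4,interpolation=cv2.INTER_CUBIC)
cv2.imwrite('pics/d4.png',a[:,:,::-1])
E
```

```text
(no output)
```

View pics/d1.png

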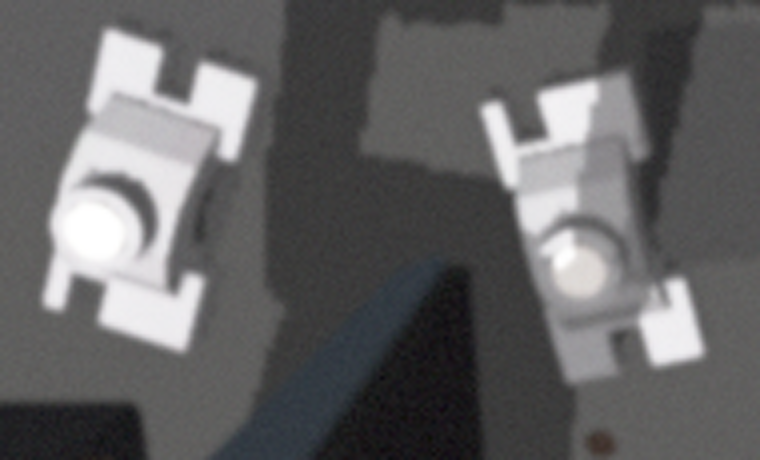

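View pics/d2.png

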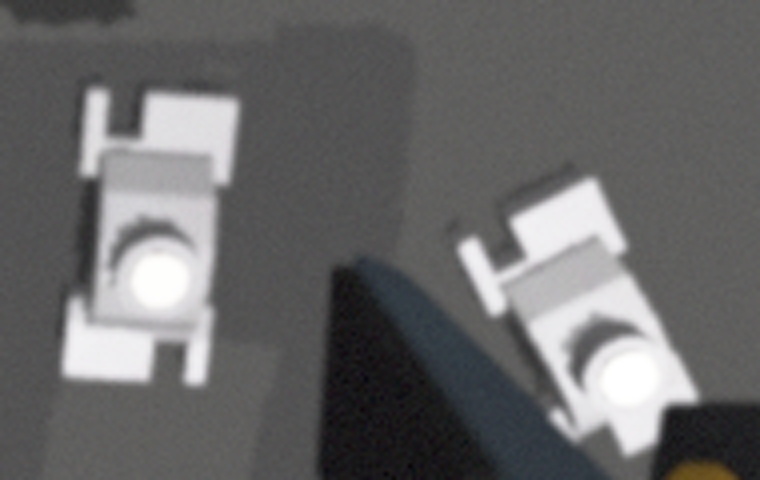

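View pics/d3.png

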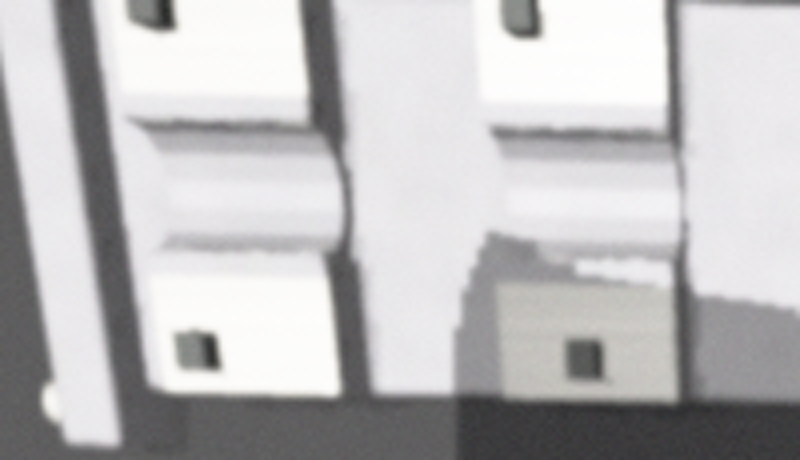

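View pics/d4.png

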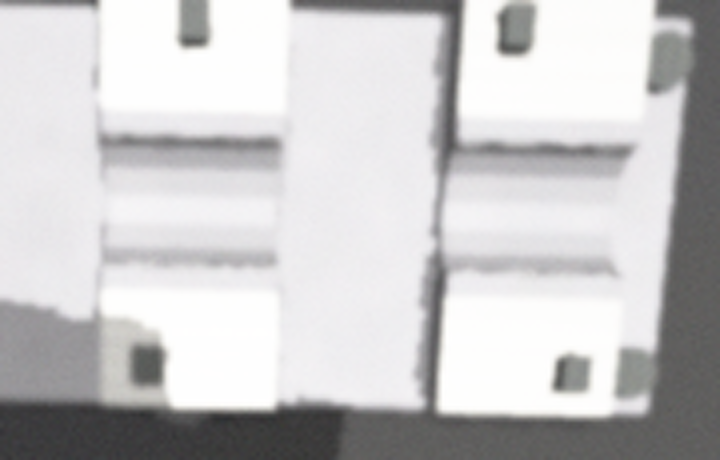

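```bash
cat > fit1.py <<'E'
from h import *
from scipy.optimize import least_squares
s={'ee_pos':np.array([499.413,-30.475,299.671]),'ee_rot':env.state()['ee_rot']}
C=cam('wrist',s)
def rz(t): return np.array([[np.cos(t),-np.sin(t)],[np.sin(t),np.cos(t)]])
def fit(mod,px,x0):
    mod=np.array(mod,float);px=np.array(px,float)
    def res(p):
        w=np.c_[mod[:,:2]@rz(p[2]).T+p[:2],mod[:,2]]
        return np.concatenate([proj(C,a)-b for a,b in zip(w,px)])
    r=least_squares(res,x0); return r.x,r.fun.reshape(-1,2)
M=[];P=[]
for y0,(l,r) in zip((119,29,-61,-151),[((157,388),(341,394)),((503,402),(680,402)),((100,405),(277,408)),((438,412),(613,415))]):
    ox=85 if y0>0 else 270
    for yy,q in ((23,l),(-23,r)):
        M.append((-50,y0+yy,76));P.append((q[0]/4+ox,q[1]/4))
x,f=fit(M,P,[620,20,.12]);print('carrier',x[:2].round(2),np.degrees(x[2]).round(2));print(f.round(2).tolist())
car=x
for i,y0 in enumerate((119,29,-61,-151)): print('saddle',i+1,(x[:2]+rz(x[2])@[0,y0]).round(1))
# caps: outer corners of ears top z=52 (x=±48,y=±23), pad centre z=84
def cap(name,pts,ox,oy,pad,x0):
    M=[(a,b,52) for a,b,_ in pts]+[(0,0,84)]*1; P=[(q[0]/4+ox,q[1]/4+oy) for *_,q in pts]+[(pad[0]/4+ox,pad[1]/4+oy)]
    x,f=fit(M,P,x0);print(name,x[:2].round(1),np.degrees(x[2]).round(2));print(f.round(2).tolist())
cap('cap3',[(48,23,(107,27)),(48,-23,(258,78)),(-48,23,(43,306)),(-48,-23,(186,352))],120,160,(94,233),[439,158,-.2])
cap('cap2',[(48,23,(482,104)),(48,-23,(630,72)),(-48,23,(570,383)),(-48,-23,(704,353))],120,160,(580,270),[439,26,.2])
cap('cap4',[(48,23,(85,88)),(48,-23,(240,99)),(-48,23,(63,376)),(-48,-23,(206,385))],320,160,(160,278),[439,-86,0])
cap('cap1',[(48,23,(459,240)),(48,-23,(599,179))],320,160,(630,376),[434,-226,.5])
E
python3 fit1.py
```

```text
carrier [621.34  49.01] 5.74
[[2.43, 0.56], [-0.37, -0.01], [0.4, -1.12], [-0.77, -0.19], [0.38, -0.05], [-0.91, 0.13], [-0.13, 0.02], [-1.04, 0.19]]
saddle 1 [609.4 167.4]
saddle 2 [618.4  77.9]
saddle 3 [627.4 -11.7]
saddle 4 [ 636.4 -101.2]
cap3 [425.1 167.6] -13.64
[[-0.11, 0.55], [-0.6, 0.82], [0.45, -0.46], [-0.15, -0.49], [0.4, -0.55]]
cap2 [429.9  26.6] 19.77
[[0.36, 0.24], [-0.46, 0.12], [-0.38, -0.44], [0.14, -0.05], [0.32, 0.06]]
cap4 [440.4 -84.1] 3.45
[[0.74, 0.53], [-0.62, -0.01], [0.35, -0.39], [-0.43, -0.7], [-0.04, 0.39]]
cap1 [ 426.2 -229. ] 34.97
[[0.56, 0.34], [-0.14, -0.65], [-0.39, 0.3]]
```

```bash
python3 - <<'E'
from h import *
C=cam('top');S=cam('side')
for p in [(425.1,167.6),(429.9,26.6),(440.4,-84.1),(426.2,-229)]: print(proj(C,(*p,84)).round(1),proj(S,(*p,84)).round(1))
b=np.array([621.34,49.01]);t=np.radians(5.74);r=lambda x,y:b+[np.cos(t)*x-np.sin(t)*y,np.sin(t)*x+np.cos(t)*y]
for q in [(40,130),(-40,130),(40,-140),(-40,-162)]: print('key',proj(C,(*r(*q),85)).round(1),proj(S,(*r(*q),85)).round(1))
im=cv2.imread('pics/top0.png')[:,:,::-1]
crop(im,255,165,375,225,6,'pics/b2.png')
crop(im,255,105,375,165,6,'pics/b3.png')
im=cv2.imread('pics/side0.png')[:,:,::-1]
crop(im,290,150,450,260,5,'pics/s2.png')
E
```

```text
[271.8 200.8] [316.8 175.4]
[319.8 198.2] [325.5 209.9]
[357.4 193.8] [336.1 241.2]
[407.  197.6] [341.  291.6]
key [266.2 126.5] [386.  164.5]
key [269.1 152.7] [361.9 168.8]
key [356.  115.6] [422.2 230.8]
key [366.8 140.9] [397.5 243.5]
```

View pics/b2.png

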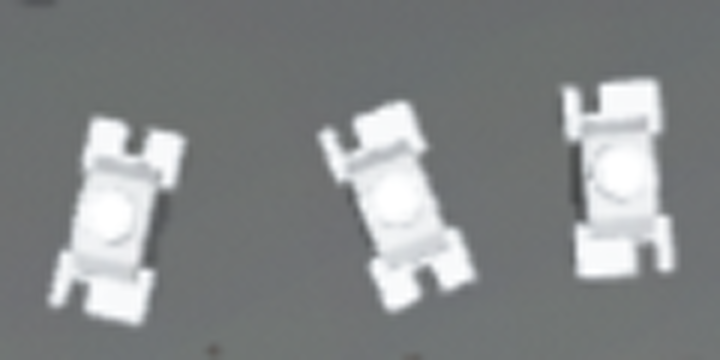

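View pics/s2.png

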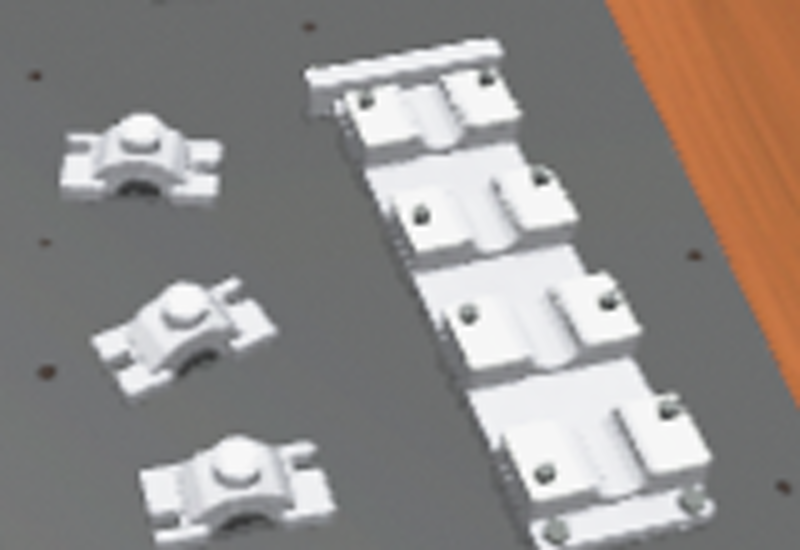

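View pics/b3.png

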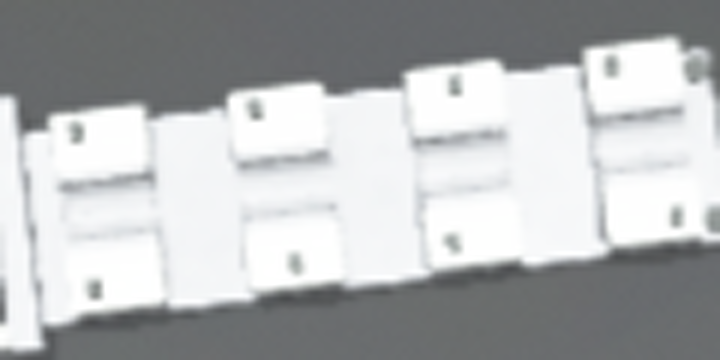

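```bash
python3 - <<'E'
from h import *
go((500,-30,300,-83),(440.3,-86,160,-86.5))
E
```

```text
turn units 0.583  shift cm [14.     5.225  6.301]  Z axis world [-1.   -0.06 -0.  ]
```

Call:
jog_arm(
  plan=[0,0,0,0.583,2,1,1.05,0,3,1,1.05,0,3,1,1.05,0,3,1,1.05,0,2,1,1.05,0,1,0.22,1.05,0,0,0,0,0,0,0,0,0],
)

```text
time_s: 2.95
ee_pos: [439.8, -86.9, 160.1]
ee_rot: [77.4, 90.0, -99.2]
force: [0.3, 0.0, -0.0]
gripper_width: 91.5
```

```bash
python3 - <<'E'
from h import *
s=env.state();print(s['ee_pos'],psi(s))
im=env.grab_frame('wrist'); cv2.imwrite('pics/w2.png',im[:,:,::-1])
C=cam('wrist',s); print(proj(C,(440.3,-84,84)),proj(C,(440.3,-86,84)))
E
```

```text
[439.7793821 -86.9303746 160.1355343] -86.63762162371339
[317.25683393 218.52099506] [320.05211377 218.67472581]
```

View pics/w2.png

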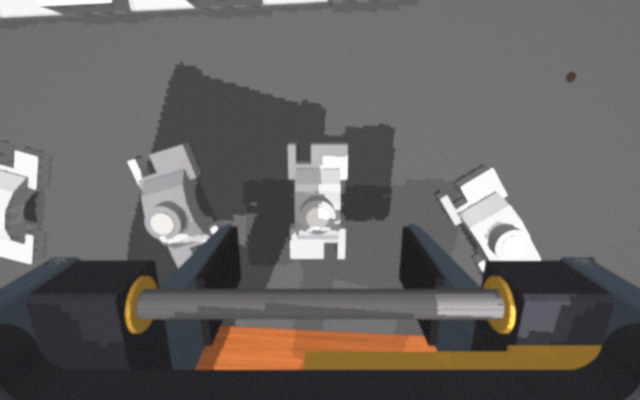

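```bash
python3 - <<'E'
from h import *
im=cv2.imread('pics/w2.png')[:,:,::-1]
crop(im,270,130,370,270,4,'pics/e.png')
E
```

```text
(no output)
```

View pics/e.png

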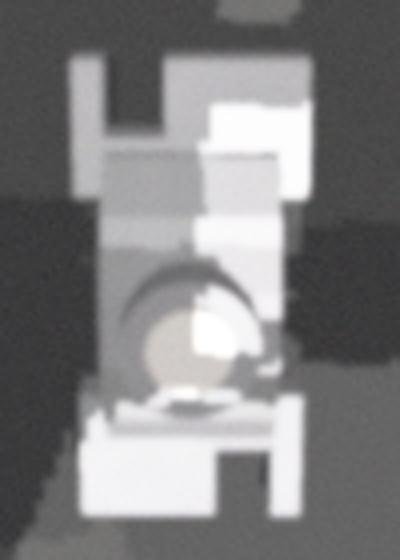

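Call:
jog_arm(
  plan=[1.5,0,0,0,2,0,0,0,2,0,0,0,1.5,0,0,0,1,0,0,0,0.5,0,0,0,0,0,0,0],
)

```text
time_s: 3.58
ee_pos: [441.0, -86.0, 75.0]
ee_rot: [159.9, 90.0, -16.6]
force: [-0.3, -0.5, 0.2]
gripper_width: 91.0
```

Call:
jog_arm(
  plan=[0,0,0,0,0,0,0,0,0,0,0,0,0,0,0,0,0,0,0,0,0,0,0,0,0,0,0,0],
  claw=2.5,
  newtons=30,
)

```text
time_s: 4.17
ee_pos: [440.2, -86.0, 75.1]
ee_rot: [146.9, 90.0, -29.6]
force: [0.3, -0.7, 0.3]
gripper_width: 47.2
```

```bash
python3 - <<'E'
from h import *
s=env.state();print(s['ee_pos'],psi(s),s['gripper_width'],s['force'])
im=env.grab_frame('wrist'); cv2.imwrite('pics/w3.png',im[:,:,::-1])
C=cam('wrist',s); p=s['ee_pos'];print(proj(C,(441,p[1],84)))
crop(im,220,130,420,280,4,'pics/e.png')
E
```

```text
[440.21127601 -86.02751244  75.08113789] -86.50339593520468 47.163639137651536 [ 0.28866774 -0.65659553  0.27734091]
[322.1102409  281.27495304]
```

View pics/e.png

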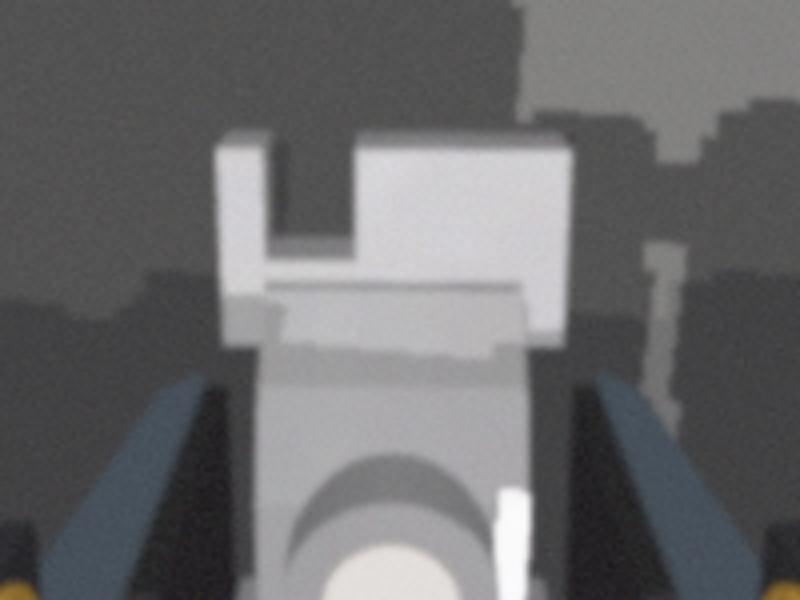

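Call:
jog_arm(
  plan=[0,0,0,0,0,0,0,0,0,0,0,0,0,0,0,0,0,0,0,0,0,0,0,0],
)

```text
time_s: 4.72
ee_pos: [440.1, -85.8, 75.0]
ee_rot: [-67.2, 90.0, 116.3]
force: [-0.1, 1.7, 1.1]
gripper_width: 33.8
```

```bash
python3 - <<'E'
from h import *
s=env.state();print(s['ee_pos'],psi(s),s['gripper_width'],s['force'])
im=env.grab_frame('wrist'); cv2.imwrite('pics/w3.png',im[:,:,::-1])
C=cam('wrist',s); p=s['ee_pos'];
T=rot(s['ee_rot'])
for a,b in [(48,23),(48,-23),(0,0)]:
  z=52 if a else 84
  w=p+T[:,2]*(-a)+T[:,1]*(-b); w[2]=z
  print(((proj(C,w)-[220,130])*4).round(1))
crop(im,220,130,420,280,4,'pics/e.png')
E
```

```text
[440.08011569 -85.77295996  74.96455974] -86.5186216567272 33.82689858073481 [-0.14248868  1.70973193  1.11006659]
[229.9 153.4]
[584.7 153.3]
[408.  611.6]
```

View pics/e.png

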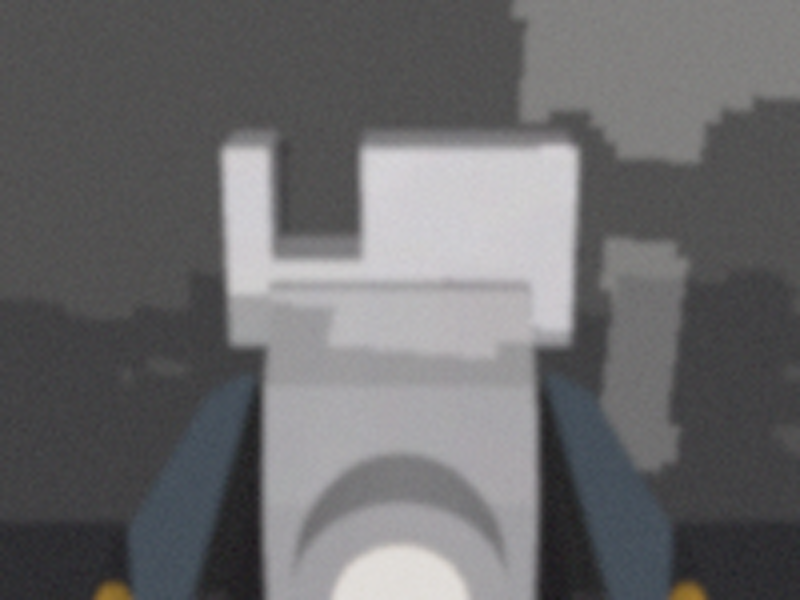

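```bash
python3 - <<'E'
from h import *
go((440.3,-86,75,-86.5),(635.2,-102.0,165,-84.26))
E
```

```text
turn units -0.373  shift cm [ -9.      3.541 -19.232]  Z axis world [-0.99 -0.1  -0.  ]
```

Call:
jog_arm(
  plan=[-1,0,0,0,-2.5,0,0,0,-2.5,0,0,0,-2,0,0,-0.373,-1,0.6,-2,0,0,0.6,-3,0,0,0.6,-3,0,0,0.6,-3,0,0,0.6,-3,0,0,0.54,-3,0,0,0,-1.5,0,0,0,-0.73,0],
)

```text
time_s: 5.77
ee_pos: [636.7, -102.3, 162.8]
ee_rot: [11.1, 89.9, -163.2]
force: [0.1, -0.2, -4.8]
gripper_width: 33.7
```

Call:
jog_arm(
  plan=[1,0,0,0,1,0,0,0,0.5,0,0,0,0,0,0,0,0,0,0,0],
)

```text
time_s: 6.18
ee_pos: [633.7, -102.0, 139.3]
ee_rot: [-9.5, 89.9, 176.3]
force: [-0.2, -0.3, -4.6]
gripper_width: 34.1
```

```bash
cat > look.py <<'E'
from h import *
import sys
n=sys.argv[1]; x0,y0,x1,y1=map(int,sys.argv[2:6]); k=float(sys.argv[6])
s=env.state();print(s['ee_pos'].round(2),round(psi(s),2),s['gripper_width'].round(1),s['force'].round(1),s['time_s'])
im=env.grab_frame('wrist'); np.save(n+'.npy',im); np.save(n+'_pose.npy',np.r_[s['ee_pos'],s['ee_rot']])
cv2.imwrite(f'pics/{n}.png',im[:,:,::-1]); crop(im,x0,y0,x1,y1,k,f'pics/{n}c.png')
E
python3 look.py w4 220 60 420 290 3.5
```

```text
Traceback (most recent call last):
  File "look.py", line 4, in <module>
    s=env.state();print(s['ee_pos'].round(2),round(psi(s),2),s['gripper_width'].round(1),s['force'].round(1),s['time_s'])
                                                             ^^^^^^^^^^^^^^^^^^^^^^^^
AttributeError: 'float' object has no attribute 'round'
```

```bash
sed -i "s/s\['gripper_width'\].round(1)/round(s['gripper_width'],1)/" look.py
python3 look.py w4 220 60 420 290 2.6
```

```text
[ 633.68 -101.99  139.26] -84.27 34.1 [-0.2 -0.3 -4.6] 6.1833
```

View pics/w4c.png

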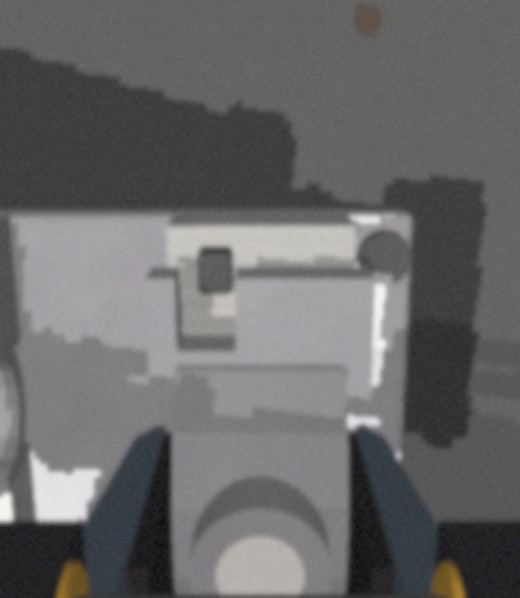

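View pics/w4.png

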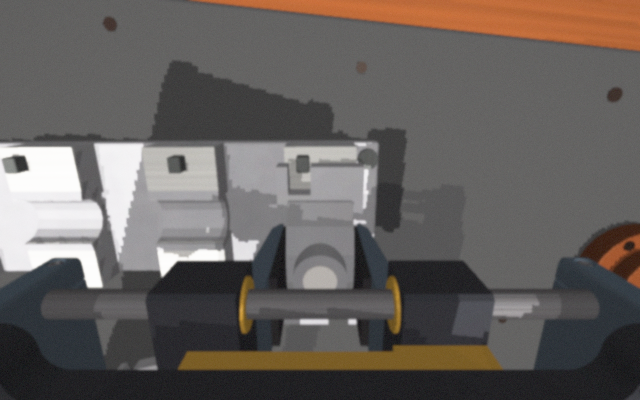

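```bash
cat > rel.py <<'E'
# usage: tool-frame lateral coords (y,z of tool, mm rel. TCP) of pixel at given world z
from h import *
def tl(n,uv,z):
    p=np.load(n+'_pose.npy'); s={'ee_pos':p[:3],'ee_rot':p[3:]}
    C=cam('wrist',s); w=unproj(C,uv,z); return (rot(p[3:]).T@(w-p[:3]))[1:], w
E
python3 - <<'E'
from rel import *
f=lambda a,b:(a/2.6+220,b/2.6+60)
print('key',tl('w4',f(215,269.5),85)); print('slot mid',tl('w4',f(206,350),116)); print('ear corners',tl('w4',f(149,271),116),tl('w4',f(376,274),116), 'slot end', tl('w4',f(206,337),116),tl('w4',f(206,349),104))
print('saddle corner', tl('w4',f(170,222),76))
E
```

```text
key (array([-11.55005195, -44.57676912]), array([676.76055694, -86.04529454,  85.        ]))
slot mid (array([-12.00794514, -33.80570021]), array([666.06509278, -86.66898385, 116.        ]))
ear corners (array([-23.0439052 , -50.17865806]), array([681.25502401, -74.05418568, 116.        ])) (array([ 22.14354962, -49.56044027]), array([ 685.14936784, -119.07776366,  116.        ])) slot end (array([-11.95608667, -36.56273724]), array([668.81354856, -86.44544675, 116.        ])) (array([-12.79008546, -30.56597144]), array([662.73732421, -86.21234934, 104.        ]))
saddle corner (array([-22.73443322, -54.50115231]), array([685.49966421, -73.92506846,  76.        ]))
```

Call:
jog_arm(
  plan=[0,0,-0.27,0,0.5,0,0,0,0.5,0,0,0,0,0,0,0,0,0,0,0],
)

```text
time_s: 6.65
ee_pos: [637.3, -101.6, 129.3]
ee_rot: [-12.0, 89.9, 173.7]
force: [0.0, 0.2, -5.0]
gripper_width: 34.0
```

```bash
python3 look.py w5 220 60 420 290 2.6
```

```text
[ 637.31 -101.64  129.3 ] -84.26 34.0 [ 0.   0.2 -5. ] 6.65
```

View pics/w5c.png

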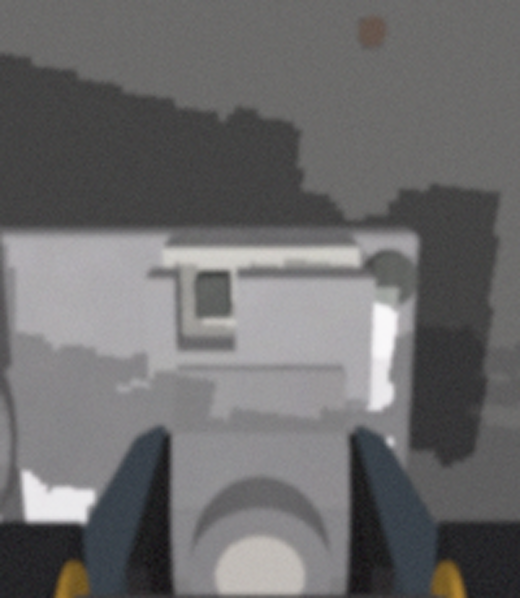

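```bash
python3 - <<'E'
from rel import *
f=lambda a,b:(a/2.6+220,b/2.6+60)
for n,a,z in [('key',(213,296),85),('keyL',(196,296),85),('keyR',(232,296),85),('slotL',(178,300),106),('slotR',(236,300),106),('cL',(149,271),106),('cR',(376,274),106),('sadL',(164,246),76),('sadR',(359,250),76)]: print(n,tl('w5',f(*a),z)[0].round(2))
E
```

```text
key [-11.57 -40.41]
keyL [-15.41 -40.41]
keyR [ -7.28 -40.41]
slotL [-17.45 -44.26]
slotR [ -5.78 -44.25]
cL [-23.05 -50.16]
cR [ 22.15 -49.54]
sadL [-23.27 -50.28]
sadR [ 22.07 -49.33]
```

Call:
jog_arm(
  plan=[0,0.02,0.17,0,0,0,0,0,0.5,0,0,0,0.5,0,0,0,0.4,0,0,0,0.3,0,0,0,0,0,0,0,0,0,0,0],
)

```text
time_s: 7.37
ee_pos: [635.9, -102.1, 112.5]
ee_rot: [-7.6, 90.0, 178.1]
force: [-0.0, -0.6, -5.7]
gripper_width: 34.0
```

```bash
python3 look.py w6 220 60 420 290 2.6
```

```text
[ 635.94 -102.09  112.52] -84.26 34.0 [-0.  -0.6 -5.7] 7.3667
```

View pics/w6c.png

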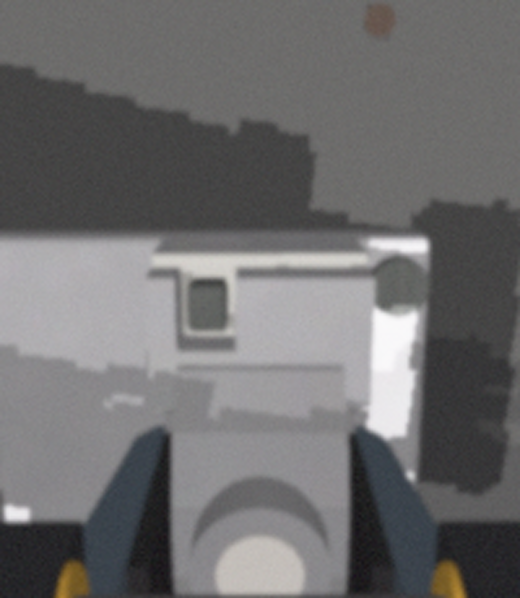

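Call:
jog_arm(
  plan=[0.12,0,0,0,0.08,0,0,0,0,0,0,0,0,0,0,0],
)

```text
time_s: 7.75
ee_pos: [636.1, -102.1, 111.0]
ee_rot: [150.7, 90.0, -23.6]
force: [-0.1, 0.4, -6.0]
gripper_width: 33.8
```

Call:
jog_arm(
  plan=[0.1,0,0,0,0,0,0,0,0,0,0,0],
)

```text
time_s: 8.0
ee_pos: [636.2, -102.1, 111.0]
ee_rot: [160.2, 90.0, -14.1]
force: [-1.9, 0.0, 2.4]
gripper_width: 33.7
```

Call:
jog_arm(
  plan=[0,0,0,0,0,0,0,0,0,0,0,0,0,0,0,0,-0.5,0,0,0,-1.5,0,0,0,-2.5,0,0,0,-2.5,0,0,0,-2,0,0,0,0,0,0,0,0,0,0,0],
  claw=6,
)

```text
time_s: 8.92
ee_pos: [636.7, -102.2, 201.4]
ee_rot: [162.5, 89.8, -11.8]
force: [0.1, -0.5, -0.8]
gripper_width: 59.9
```

```bash
python3 look.py w7 220 60 420 290 2.6; python3 - <<'E'
from h import *
go((636.2,-102.1,200,-84.26),(430.4,25.7,150,-90+19.77))
go((636.2,-102.1,200,-84.26),(425.4,166.7,150,-90-13.64))
E
```

```text
[ 636.72 -102.19  201.39] -84.26 59.9 [ 0.1 -0.5 -0.8] 8.9167
turn units -2.338  shift cm [  5.    -18.988  15.044]  Z axis world [-0.94 -0.34 -0.  ]
turn units 3.23  shift cm [  5.    -21.151  26.824]  Z axis world [-0.97  0.24  0.  ]
```

View pics/w7.png

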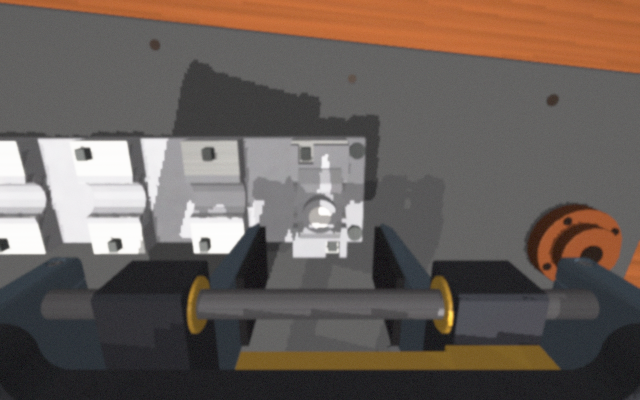

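Call:
jog_arm(
  plan=[0,0,1,1.077,0,-0.5,2,1.077,0,-1,2.5,1.077,0,-2.5,3,0,0,-2.5,3,0,0,-2.5,3,0,0,-2.5,3,0,1,-2.5,2.5,0,1,-2.5,2.5,0,1,-2.5,2,0,1,-1.5,1.5,0,1,-0.65,0.82,0],
  claw=7.5,
)

```text
time_s: 9.97
ee_pos: [419.3, 158.1, 148.2]
ee_rot: [22.1, 89.8, -171.4]
force: [-0.4, -0.6, -1.0]
gripper_width: 75.2
```

Call:
jog_arm(
  plan=[0,0,0,0,0,0,0,0],
)

```text
time_s: 10.13
ee_pos: [420.8, 156.3, 148.8]
ee_rot: [40.8, 89.8, -152.7]
force: [-0.7, 0.5, -0.1]
gripper_width: 75.1
```

```bash
python3 look.py w8 250 120 400 270 4
```

```text
[420.82 156.31 148.76] -103.56 75.1 [-0.7  0.5 -0.1] 10.1333
```

View pics/w8c.png

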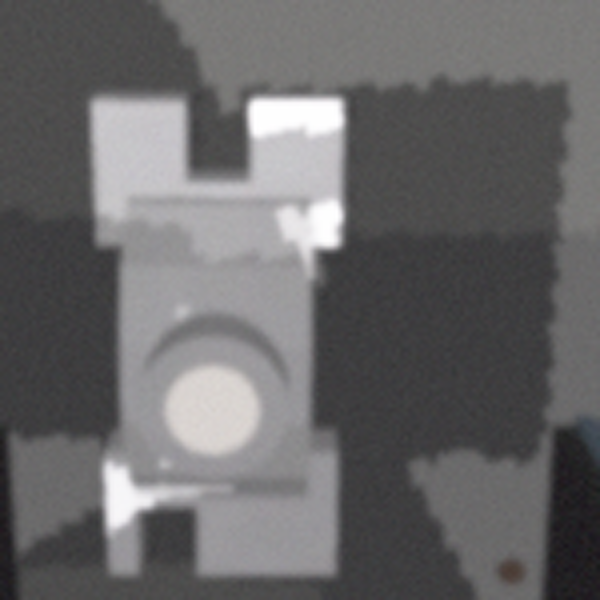

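```bash
python3 - <<'E'
from rel import *
f=lambda a,b:(a/4+250,b/4+120)
for n,a,z in [('pad',(213,410),84),('cL',(90,97),52),('cR',(345,95),52),('bL',(108,577),52),('bR',(337,577),52)]: print(n,tl('w8',f(*a),z)[0].round(2))
E
```

```text
pad [-12.06  -1.72]
cL [-35.27 -50.48]
cR [ 11.2  -50.81]
bL [-35.76  46.96]
bR [10.97 47.02]
```

Call:
jog_arm(
  plan=[0,-0.62,-0.1,0,0.5,-0.5,0,0,1.5,0,0,0,2,0,0,0,1.7,0,0,0,1.2,0,0,0,0.5,0,0,0,0,0,0,0],
)

```text
time_s: 10.85
ee_pos: [425.3, 166.8, 74.9]
ee_rot: [35.4, 89.9, -158.3]
force: [0.4, -0.2, 0.1]
gripper_width: 75.2
```

Call:
jog_arm(
  plan=[0,0,0,0,0,0,0,0,0,0,0,0,0,0,0,0,0,0,0,0,0,0,0,0,0,0,0,0,0,0,0,0,0,0,0,0,0,0,0,0],
  claw=2.5,
)

```text
time_s: 11.68
ee_pos: [425.5, 167.1, 76.2]
ee_rot: [165.7, 90.0, -28.0]
force: [-0.5, -0.8, 4.0]
gripper_width: 33.7
```

```bash
python3 look.py w9 220 60 420 290 2.6;  python3 - <<'E'
from h import *
s=env.state();p=s['ee_pos']
go((*p[:2],75,psi(s)),(627.4-1,-11.7-.9,165,-84.26))
E
```

```text
[425.5  167.06  76.18] -103.65 33.7 [-0.5 -0.8  4. ] 11.6833
turn units -3.231  shift cm [ -9.     19.884 -18.192]  Z axis world [-0.99 -0.1  -0.  ]
```

View pics/w9c.png

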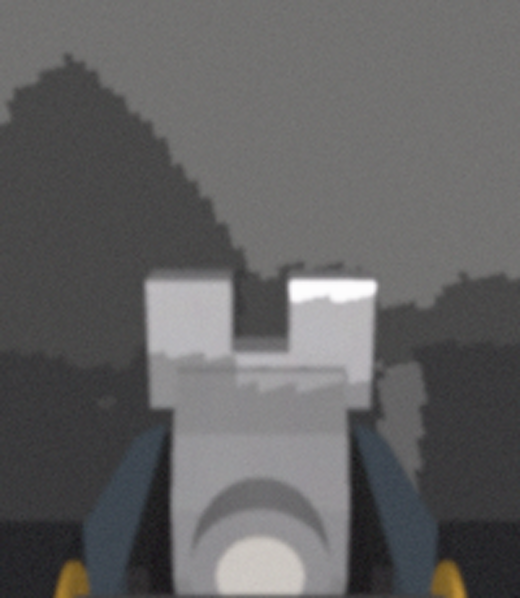

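Call:
jog_arm(
  plan=[-1,0,0,0,-2.5,0,0,-1.077,-2.5,0,0,-1.077,-2,0,0,-1.077,-1,1.5,-1.5,0,0,3,-2.75,0,0,3,-2.75,0,0,3,-2.75,0,0,3,-2.75,0,0,3,-2.75,0,0,2,-1.75,0,0,1.38,-1.19,0],
)

```text
time_s: 12.73
ee_pos: [627.5, -15.0, 163.3]
ee_rot: [5.7, 89.8, -168.7]
force: [0.0, 0.1, -7.3]
gripper_width: 33.8
```

Call:
jog_arm(
  plan=[1,0,0,0,1,0,0,0,1,0,0,0,0.5,0,0,0,0,0,0,0,0,0,0,0,0,0,0,0,0,0,0,0],
)

```text
time_s: 13.4
ee_pos: [626.6, -12.2, 131.8]
ee_rot: [169.1, 89.9, -5.1]
force: [0.6, -0.5, -6.9]
gripper_width: 34.0
```

```bash
python3 look.py w10 220 60 420 290 2.6
```

```text
[626.64 -12.19 131.78] -84.23 34.0 [ 0.6 -0.5 -6.9] 13.4
```

View pics/w10c.png

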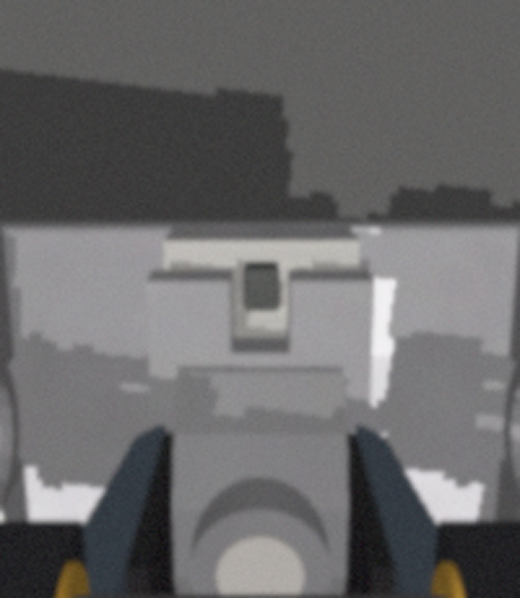

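```bash
python3 - <<'E'
from rel import *
f=lambda a,b:(a/2.6+220,b/2.6+60)
# ear top z = TCP -75+52
z=131.8-24
for n,a,z in [('keyL',(245,287),85),('keyR',(278,287),85),('slotL',(232,300),z),('slotR',(290,300),z),('cL',(149,273),z),('cR',(373,274),z),('sadL',(165,241),76),('sadR',(359,240),76)]: print(n,tl('w10',f(*a),z)[0].round(2))
E
```

```text
keyL [ -4.38 -41.93]
keyR [  3.15 -41.92]
slotL [ -6.61 -44.07]
slotR [  5.1  -44.06]
cL [-23.18 -49.6 ]
cR [ 21.67 -49.38]
sadL [-23.29 -51.04]
sadR [ 22.3  -51.25]
```

Call:
jog_arm(
  plan=[0.5,0.02,0,0,0.6,0,0,0,0.5,0,0,0,0.2,0,0,0,0,0,0,0,0,0,0,0,0,0,0,0],
)

```text
time_s: 14.03
ee_pos: [626.2, -12.7, 112.7]
ee_rot: [9.5, 90.0, -164.8]
force: [0.7, -0.6, -6.2]
gripper_width: 33.9
```

```bash
python3 look.py w11 220 60 420 290 2.6
```

```text
[626.22 -12.73 112.74] -84.26 33.9 [ 0.7 -0.6 -6.2] 14.0333
```

View pics/w11c.png

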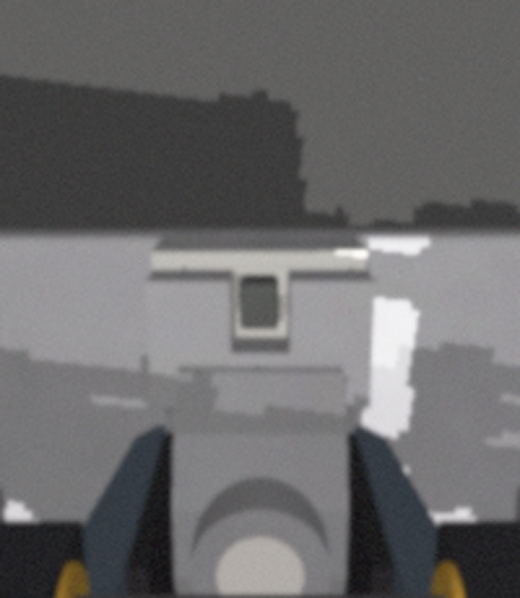

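Key sits in the slot (~(258,302) in crop). Lower to contact.

Call:
jog_arm(
  plan=[0.12,0,0,0,0.08,0,0,0,0.1,0,0,0,0,0,0,0,0,0,0,0],
)

```text
time_s: 14.5
ee_pos: [626.5, -12.7, 112.2]
ee_rot: [168.6, 89.9, -5.7]
force: [-3.6, -0.6, 6.5]
gripper_width: 34.0
```

Call:
jog_arm(
  plan=[0,0,0,0,0,0,0,0,0,0,0,0,0,0,0,0,-0.5,0,0,0,-1.5,0,0,0,-2.5,0,0,0,-2.5,0,0,0,-2,0,0,0,0,0,0,0,0,0,0,0],
  claw=6,
)

```text
time_s: 15.42
ee_pos: [627.0, -12.7, 201.3]
ee_rot: [170.7, 89.8, -3.6]
force: [-0.3, -0.4, -0.5]
gripper_width: 60.1
```

```bash
python3 look.py w12 220 60 420 290 2.6; python3 - <<'E'
from h import *
s=env.state();p=s['ee_pos']
go((*p,psi(s)),(430,25.7,150,-90+19.77))
E
```

```text
[626.95 -12.75 201.25] -84.26 60.1 [-0.3 -0.4 -0.5] 15.4167
turn units -2.339  shift cm [  4.971 -10.248  17.152]  Z axis world [-0.94 -0.34 -0.  ]
```

View pics/w12.png

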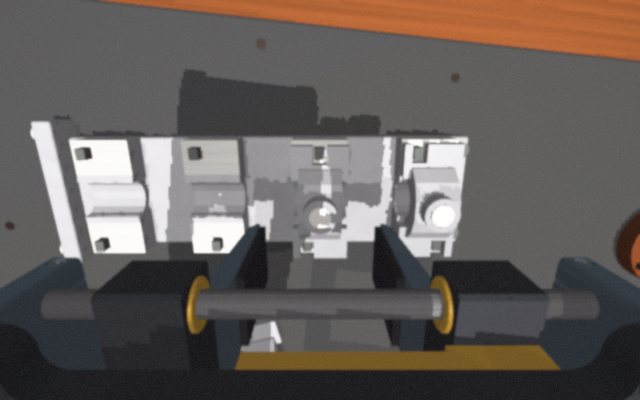

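Call:
jog_arm(
  plan=[0.5,0,0,-1.17,0.5,0,0,-1.169,0.5,-1,1.5,0,0.5,-1.5,2.5,0,0.5,-1.5,2.5,0,0.5,-1.5,2.5,0,0.5,-1.5,2.5,0,0.5,-1.5,2.5,0,0.5,-1,2,0,0.5,-0.75,1.15,0,0,0,0,0,0,0,0,0],
  claw=7.5,
)

```text
time_s: 16.47
ee_pos: [429.7, 25.8, 149.2]
ee_rot: [-9.9, 89.9, -170.1]
force: [-0.1, 0.8, -0.4]
gripper_width: 75.3
```

```bash
python3 look.py w13 250 120 400 270 4
```

```text
[429.65  25.76 149.18] -70.2 75.3 [-0.1  0.8 -0.4] 16.4667
```

View pics/w13c.png

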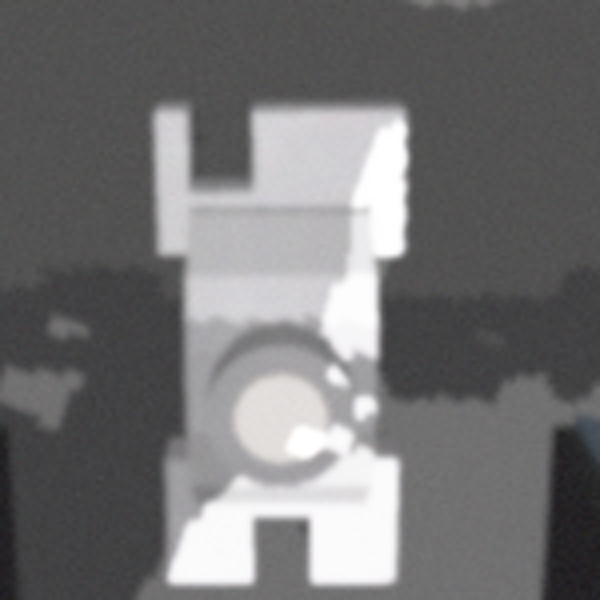

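Call:
jog_arm(
  plan=[1,0,0,0,2,0,0,0,2,0,0,0,1.2,0,0,0,0.7,0,0,0,0.5,0,0,0,0,0,0,0],
)

```text
time_s: 17.1
ee_pos: [430.8, 25.6, 75.2]
ee_rot: [-10.8, 89.9, -171.1]
force: [-0.5, 0.8, 0.9]
gripper_width: 74.8
```

Call:
jog_arm(
  plan=[0,0,0,0,0,0,0,0,0,0,0,0,0,0,0,0,0,0,0,0,0,0,0,0,0,0,0,0,0,0,0,0,0,0,0,0,0,0,0,0],
  claw=2.5,
)

```text
time_s: 17.93
ee_pos: [430.3, 25.8, 76.1]
ee_rot: [162.9, 90.0, 2.6]
force: [-0.5, 0.2, 2.9]
gripper_width: 33.6
```

```bash
python3 - <<'E'
from h import *
s=env.state();p=s['ee_pos'];print(p,psi(s))
go((*p[:2],75,psi(s)),(618.4-1,77.9-.9,165,-84.26))
E
```

```text
[430.319308    25.78781631  76.13567418] -70.22932063999758
turn units 2.338  shift cm [ -9.     -3.224 -19.126]  Z axis world [-0.99 -0.1  -0.  ]
```

Call:
jog_arm(
  plan=[-1,0,0,0,-2.5,0,0,0,-2.5,0,0,1.169,-2,0,0,1.169,-1,-0.5,-2,0,0,-0.5,-3,0,0,-0.5,-3,0,0,-0.5,-3,0,0,-0.5,-3,0,0,-0.42,-2.5,0,0,-0.3,-1.5,0,0,0,-1.13,0],
)

```text
time_s: 18.93
ee_pos: [618.2, 77.6, 163.7]
ee_rot: [-3.6, 89.8, -177.8]
force: [1.0, 0.5, -5.1]
gripper_width: 33.6
```

Call:
jog_arm(
  plan=[1,0,0,0,1,0,0,0,1,0,0,0,0.5,0,0,0,0,0,0,0,0,0,0,0,0,0,0,0,0,0,0,0],
)

```text
time_s: 19.6
ee_pos: [617.7, 76.9, 131.7]
ee_rot: [177.1, 89.9, 2.9]
force: [-0.0, 0.9, -4.8]
gripper_width: 33.5
```

```bash
python3 look.py w14 220 60 420 290 2.6
```

```text
[617.68  76.9  131.74] -84.26 33.5 [-0.   0.9 -4.8] 19.6
```

View pics/w14c.png

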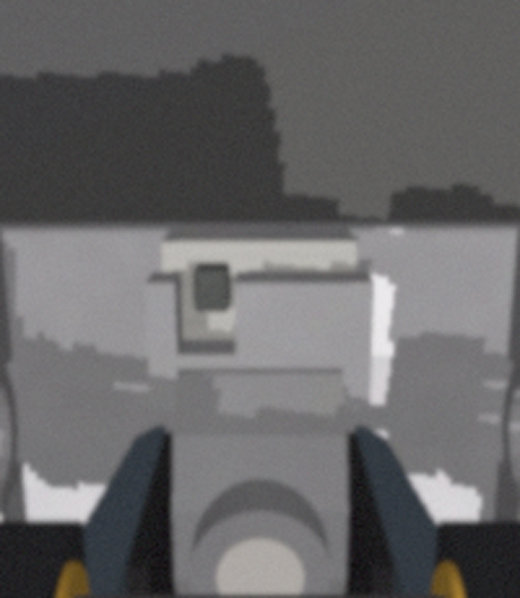

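```bash
python3 - <<'E'
from rel import *
f=lambda a,b:(a/2.6+220,b/2.6+60)
z=131.7-24
for n,a,z in [('keyL',(195,287),85),('keyR',(230,287),85),('slotL',(178,300),z),('slotR',(236,300),z),('cL',(149,276),z),('cR',(372,277),z),('sadL',(163,240),76),('sadR',(357,240),76)]: print(n,tl('w14',f(*a),z)[0].round(2))
E
```

```text
keyL [-15.78 -41.94]
keyR [ -7.8  -41.94]
slotL [-17.53 -44.06]
slotR [ -5.81 -44.06]
cL [-23.21 -48.98]
cR [ 21.5  -48.76]
sadL [-23.75 -51.28]
sadR [ 21.83 -51.26]
```

Call:
jog_arm(
  plan=[0.5,-0.01,-0.06,0,0.6,0,0,0,0.5,0,0,0,0.2,0,0,0,0,0,0,0,0.1,0,0,0,0.1,0,0,0,0.1,0,0,0,0,0,0,0,0,0,0,0],
)

```text
time_s: 20.48
ee_pos: [618.1, 77.1, 112.2]
ee_rot: [177.2, 89.9, 3.0]
force: [-4.1, 0.7, 7.8]
gripper_width: 33.7
```

Seated at the expected height. Release, and on to cap 1.

Call:
jog_arm(
  plan=[0,0,0,0,0,0,0,0,0,0,0,0,0,0,0,0,-0.5,0,0,0,-1.5,0,0,0,-2.5,0,0,0,-2.5,0,0,0,-2,0,0,0,0,0,0,0,0,0,0,0],
  claw=6,
)

```text
time_s: 21.4
ee_pos: [618.6, 77.2, 201.2]
ee_rot: [178.4, 89.8, 4.2]
force: [-0.1, -0.4, -1.1]
gripper_width: 60.3
```

```bash
python3 look.py w15 220 60 420 290 2.6; python3 - <<'E'
from h import *
s=env.state();p=s['ee_pos']
go((*p,psi(s)),(426.5,-230,200,-90+34.97))
im=env.grab_frame('top');cv2.imwrite('pics/top1.png',im[:,:,::-1])
E
```

```text
[618.57  77.17 201.19] -84.25 60.3 [-0.1 -0.4 -1.1] 21.4
turn units -4.871  shift cm [-3.0000e-02  1.4201e+01  3.3267e+01]  Z axis world [-0.82 -0.57 -0.  ]
```

View pics/w15.png

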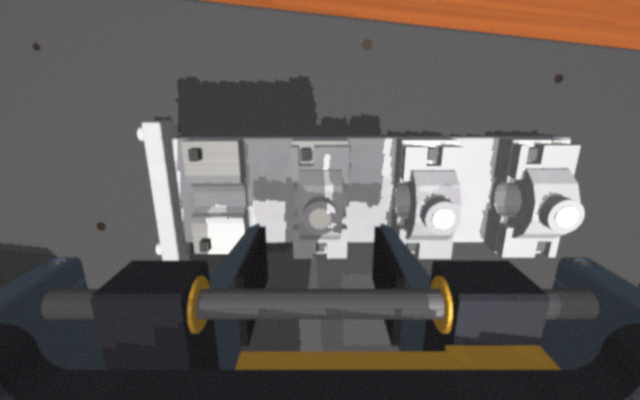

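View pics/top1.png

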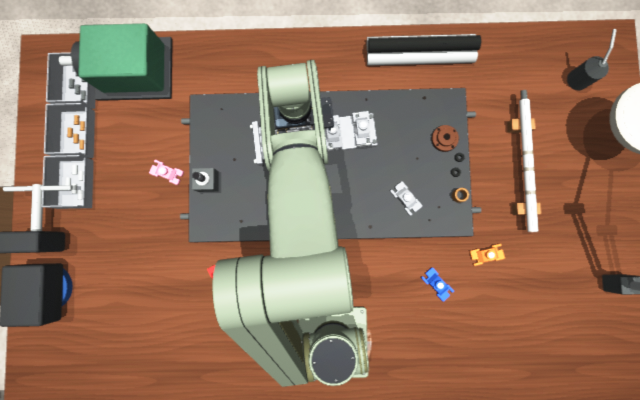

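Call:
jog_arm(
  plan=[0,0,0,-0.974,0,0,0,-0.974,0,0,0,-0.974,0,0,0,-0.974,0,0,0,-0.975,0,1,2,0,0,1.5,3.3,0,0,1.5,3.3,0,0,1.5,3.3,0,0,1.5,3.3,0,0,1.5,3.3,0,0,1.5,3.3,0],
  claw=7.5,
)

```text
time_s: 22.5
ee_pos: [494.7, -130.8, 198.4]
ee_rot: [-47.9, 89.8, 167.1]
force: [0.5, -0.5, 0.4]
gripper_width: 75.1
```

Call:
jog_arm(
  plan=[1,1.5,3.3,0,1,1.2,3.3,0,1.5,0.8,2.5,0,1.5,0.7,2.37,0,0,0,0,0,0,0,0,0],
)

```text
time_s: 23.0
ee_pos: [425.0, -230.0, 148.1]
ee_rot: [-67.3, 89.7, 147.5]
force: [0.2, 0.3, -0.3]
gripper_width: 75.2
```

```bash
python3 look.py w16 250 120 400 270 4
```

```text
[ 424.99 -230.    148.14] -55.19 75.2 [ 0.2  0.3 -0.3] 23.0
```

View pics/w16c.png

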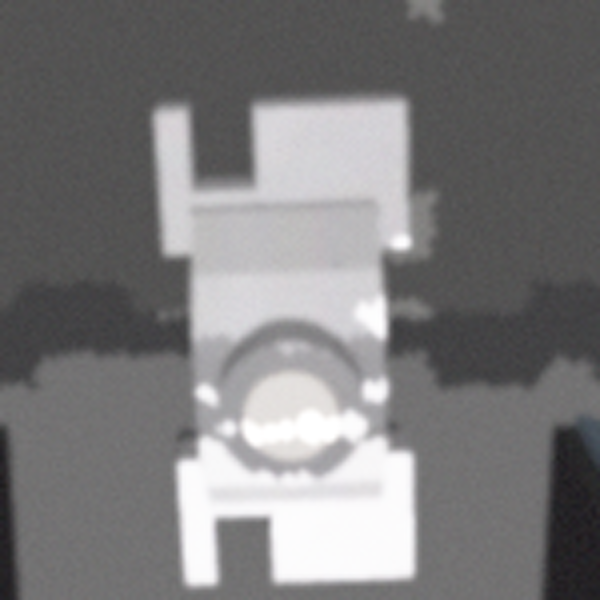

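```bash
python3 - <<'E'
from rel import *
f=lambda a,b:(a/4+250,b/4+120)
P=[]
for n,a,z in [('cL',(153,108),52),('cR',(408,98),52),('bL',(186,586),52),('bR',(415,578),52),('pad',(290,420),84)]:
    t,w=tl('w16',f(*a),z); print(n,t.round(2)); P.append(w)
d=(P[0]+P[1]-P[2]-P[3]); print(np.degrees(np.arctan2(d[1],d[0]))-90); print(sum(P[:4])/4)
E
```

```text
cL [-24.34 -49.57]
cR [ 22.08 -51.39]
bL [-20.38  47.65]
bR [26.24 45.72]
pad [ 0.52 -1.16]
-52.79434832395787
[ 426.70568517 -229.43156339   52.        ]
```

Call:
jog_arm(
  plan=[0.5,0.16,-0.1,0,1,0,0,-0.4,1.7,0,0,0,1.7,0,0,0,1.4,0,0,0,0.7,0,0,0,0.4,0,0,0,0,0,0,0],
)

```text
time_s: 23.72
ee_pos: [428.8, -230.2, 75.5]
ee_rot: [-67.4, 90.0, 150.0]
force: [0.4, 0.7, 0.4]
gripper_width: 75.1
```

Call:
jog_arm(
  plan=[0,0,0,0,0,0,0,0,0,0,0,0,0,0,0,0,0,0,0,0,0,0,0,0,0,0,0,0,0,0,0,0,0,0,0,0,0,0,0,0],
  claw=2.5,
)

```text
time_s: 24.55
ee_pos: [428.1, -230.4, 76.1]
ee_rot: [-75.1, 89.9, 142.3]
force: [-1.5, 1.9, 4.6]
gripper_width: 33.6
```

```bash
python3 - <<'E'
from h import *
s=env.state();p=s['ee_pos'];print(p,psi(s))
go((*p[:2],75,psi(s)),(609.4-1,167.4-.9,165,-84.26))
E
```

```text
[ 428.09949871 -230.40136356   76.09613502] -52.64159043056737
turn units 5.27  shift cm [ -9.    -37.688 -21.909]  Z axis world [-0.99 -0.1  -0.  ]
```

Call:
jog_arm(
  plan=[-1,0,0,0,-2.5,0,0,1.054,-2.5,0,0,1.054,-2.5,0,0,1.054,-2,0,0,1.054,-0.5,0,0,1.054,0,-2,-1,0,0,-3,-1.8,0,0,-3,-1.8,0,0,-3,-1.8,0,0,-3,-1.8,0,0,-3,-1.8,0],
)

```text
time_s: 25.55
ee_pos: [511.0, -50.1, 184.8]
ee_rot: [9.8, 89.9, -164.5]
force: [0.4, 0.2, -4.8]
gripper_width: 34.0
```

Call:
jog_arm(
  plan=[0,-3,-1.8,0,0,-3,-1.8,0,0,-3,-1.8,0,0,-3,-1.8,0,0,-3,-1.8,0,0,-3,-1.4,0,0,-2.69,-1.51,0,0,0,0,0,0,0,0,0],
)

```text
time_s: 26.3
ee_pos: [608.6, 167.6, 183.8]
ee_rot: [21.9, 89.9, -152.2]
force: [-0.2, -0.4, -4.7]
gripper_width: 33.4
```

Call:
jog_arm(
  plan=[1,0,0,0,1,0,0,0,1,0,0,0,1,0,0,0,1,0,0,0,0.5,0,0,0,0,0,0,0,0,0,0,0,0,0,0,0],
)

```text
time_s: 27.05
ee_pos: [609.2, 166.3, 131.5]
ee_rot: [-175.1, 89.9, 10.7]
force: [-0.3, -0.7, -5.2]
gripper_width: 33.9
```

```bash
python3 look.py w17 220 60 420 290 2.6
```

```text
[609.18 166.33 131.46] -84.25 33.9 [-0.3 -0.7 -5.2] 27.05
```

View pics/w17c.png

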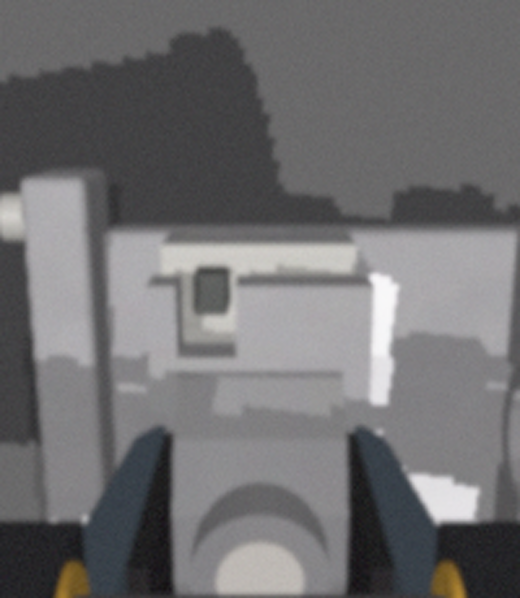

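```bash
python3 - <<'E'
from rel import *
f=lambda a,b:(a/2.6+220,b/2.6+60)
z=131.5-24
for n,a,z in [('keyL',(196,291),85),('keyR',(229,291),85),('slotL',(179,300),z),('slotR',(237,300),z),('cL',(150,281),z),('cR',(372,282),z),('sadL',(163,246),76),('sadR',(355,244),76)]: print(n,tl('w17',f(*a),z)[0].round(2))
E
```

```text
keyL [-15.56 -41.07]
keyR [ -8.03 -41.07]
slotL [-17.32 -44.08]
slotR [ -5.6  -44.08]
cL [-23.04 -47.98]
cR [ 21.53 -47.76]
sadL [-23.76 -49.91]
sadR [ 21.35 -50.37]
```

Call:
jog_arm(
  plan=[0.5,-0.04,-0.06,0,0.6,0,0,0,0.5,0,0,0,0.2,0,0,0,0,0,0,0,0.1,0,0,0,0.1,0,0,0,0.05,0,0,0,0,0,0,0,0,0,0,0],
)

```text
time_s: 27.93
ee_pos: [609.3, 166.7, 112.1]
ee_rot: [-170.8, 89.9, 14.9]
force: [-2.2, -0.2, 5.2]
gripper_width: 33.8
```

Call:
jog_arm(
  plan=[0,0,0,0,0,0,0,0,0,0,0,0,0,0,0,0,-0.5,0,0,0,-1.5,0,0,0,-2.5,0,0,0,-2.5,0,0,0,-3,0,0,0,-3,0,0,0,0,0,0,0,0,0,0,0],
  claw=6,
)

```text
time_s: 28.93
ee_pos: [610.2, 167.0, 242.9]
ee_rot: [-172.3, 89.7, 13.5]
force: [-0.3, 0.4, -0.5]
gripper_width: 59.8
```

```bash
python3 look.py w18 220 60 420 290 2.6; python3 - <<'E'
from h import *
im=env.grab_frame('side');cv2.imwrite('pics/side1.png',im[:,:,::-1]); crop(im,290,90,450,260,4.5,'pics/s3.png')
E
```

```text
[610.25 166.99 242.92] -84.25 59.8 [-0.3  0.4 -0.5] 28.9333
```

View pics/w18.png

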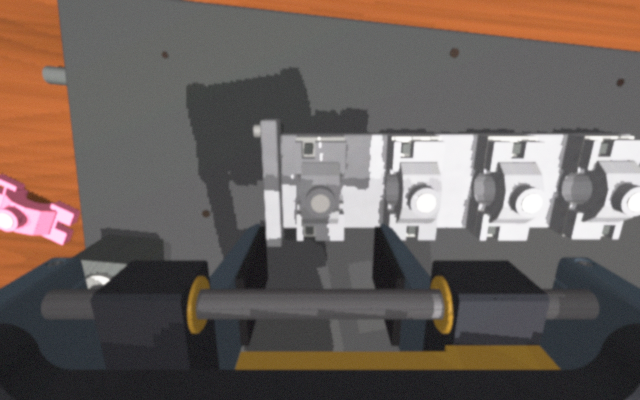

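View pics/s3.png

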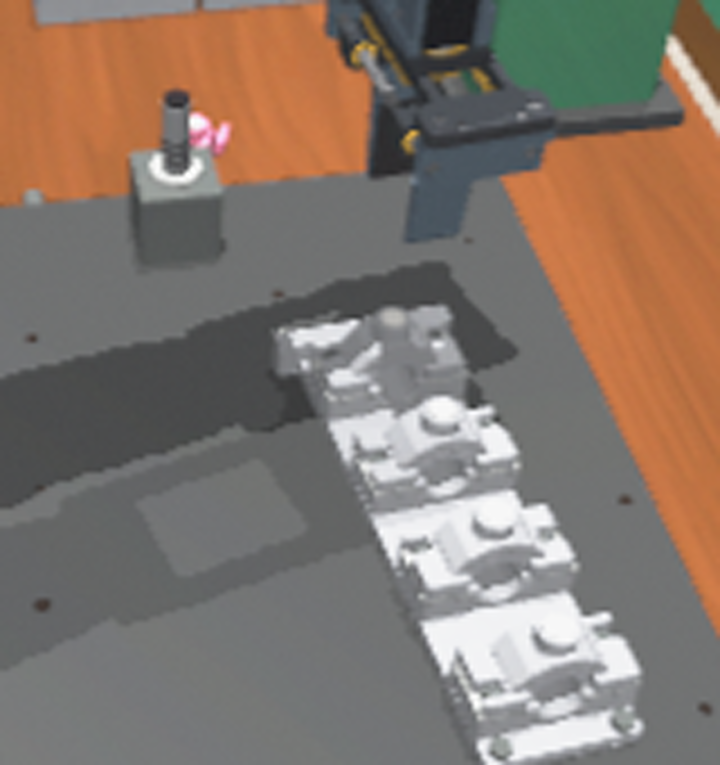

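```bash
python3 - <<'E'
from h import *
s=env.state();p=s['ee_pos']
go((*p,psi(s)),(485,361,250,-84.25))
E
```

```text
turn units -0.0  shift cm [ -1.035 -20.584  10.362]  Z axis world [-0.99 -0.1  -0.  ]
```

Call:
jog_arm(
  plan=[-0.5,-1.5,0.8,0,-0.5,-2.5,1.3,0,0,-3,1.5,0,0,-3,1.5,0,0,-3,1.5,0,0,-3,1.5,0,0,-2.5,1.2,0,0,-1.5,0.8,0,0,-0.5,0.2,0,0,0,0,0,0,0,0,0],
)

```text
time_s: 29.95
ee_pos: [486.3, 359.7, 249.4]
ee_rot: [53.8, 89.9, -120.5]
force: [-0.2, -0.8, 0.3]
gripper_width: 60.1
```

```bash
python3 look.py w19 240 90 400 290 3
```

```text
[486.32 359.67 249.4 ] -84.24 60.1 [-0.2 -0.8  0.3] 29.95
```

View pics/w19c.png

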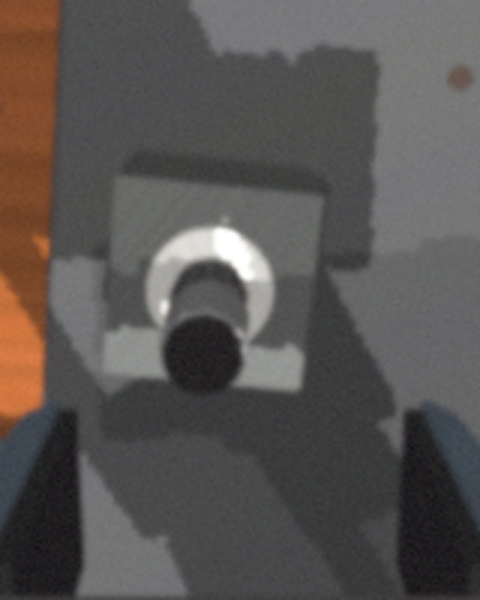

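```bash
python3 - <<'E'
from rel import *
f=lambda a,b:(a/3+240,b/3+90)
for n,a,z in [('collar',(210,289),108),('top',(203,353),168),('c',(117,175),102),('c',(322,195),102),('c',(302,390),102),('c',(103,375),102)]:
    t,w=tl('w19',f(*a),z);print(n,t.round(2),w.round(1))
E
```

```text
collar [-9.94 -7.4 ] [492.5 370.  108. ]
top [-9.9  -7.17] [492.4 370.1 168. ]
c [-37.24 -40.58] [522.8 400.5 102. ]
c [ 23.36 -34.62] [522.9 339.6 102. ]
c [18.54 27.06] [461.1 338.2 102. ]
c [-43.93  22.  ] [459.9 400.9 102. ]
```

Call:
jog_arm(
  plan=[0,-0.9,-0.72,0,1,0,0,0,2,0,0,0,2.5,0,0,0,2,0,0,0,1.5,0,0,0,1,0,0,0,0.5,0,0,0,0,0,0,0,0,0,0,0],
)

```text
time_s: 30.83
ee_pos: [493.0, 369.9, 145.8]
ee_rot: [-164.5, 90.0, 21.3]
force: [0.7, 0.6, 0.6]
gripper_width: 59.9
```

```bash
python3 look.py w20 240 90 400 290 3
```

```text
[492.98 369.87 145.78] -84.28 59.9 [0.7 0.6 0.6] 30.8333
```

View pics/w20.png

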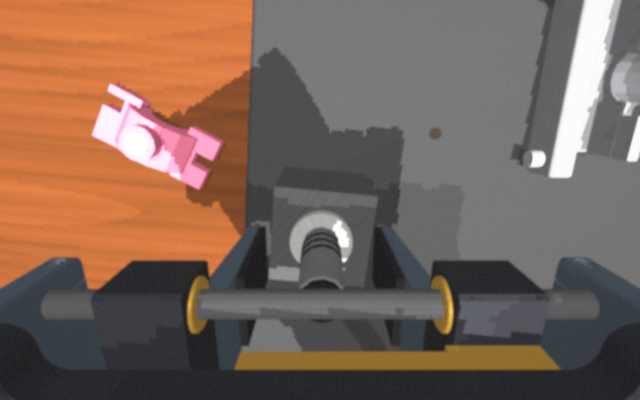

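Call:
jog_arm(
  plan=[0.1,0,0,0,0,0,0,0,0,0,0,0,0,0,0,0,0,0,0,0,0,0,0,0,0,0,0,0,0,0,0,0,0,0,0,0,0,0,0,0,0,0,0,0],
  claw=1.5,
)

```text
time_s: 31.8
ee_pos: [492.5, 370.0, 144.5]
ee_rot: [104.4, 90.0, -69.8]
force: [-0.4, -1.1, 1.2]
gripper_width: 21.8
```

```bash
python3 look.py w21 240 90 400 290 3
```

```text
[492.51 369.97 144.5 ] -84.25 21.8 [-0.4 -1.1  1.2] 31.8
```

View pics/w21c.png

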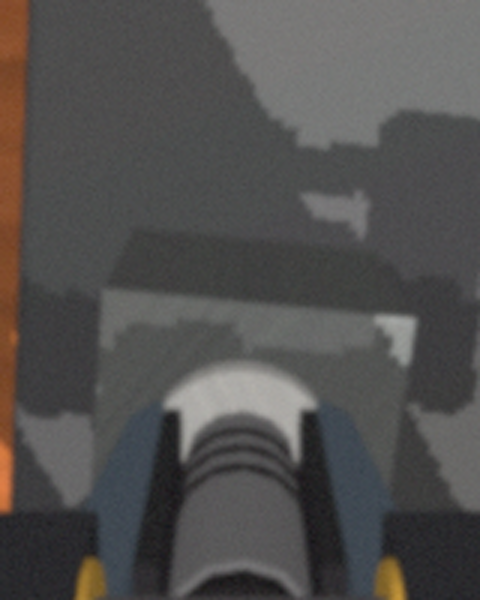

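```bash
python3 - <<'E'
from h import *
H=(492.5,370,144.5,-84.25)
Cs=[(609.7,166.8,230,-84.25),(618.6,77.1,230,-84.25),(627.6,-12.5,230,-84.25),(636.6,-102,230,-84.25)]
a=(492.5,370,230,-84.25)
for c in Cs+[(492.5,370,230,-84.25)]: go(a,c); a=c
E
```

```text
turn units -0.0  shift cm [ 0.    21.392 -9.625]  Z axis world [-0.99 -0.1  -0.  ]
turn units -0.0  shift cm [0.    9.014 0.013]  Z axis world [-0.99 -0.1  -0.  ]
turn units -0.0  shift cm [0.000e+00 9.005e+00 2.000e-03]  Z axis world [-0.99 -0.1  -0.  ]
turn units -0.0  shift cm [0.000e+00 8.995e+00 1.000e-03]  Z axis world [-0.99 -0.1  -0.  ]
turn units -0.0  shift cm [  0.    -48.406   9.609]  Z axis world [-0.99 -0.1  -0.  ]
```

Lift slowly and carry over cap 1.

Call:
jog_arm(
  plan=[-0.5,0,0,0,-1,0,0,0,-1.5,0,0,0,-1.5,0,0,0,-1.5,0,0,0,-1.5,0,0,0,-1.05,0,0,0,0,0,0,0],
)

```text
time_s: 32.52
ee_pos: [493.6, 370.9, 233.0]
ee_rot: [-149.4, 89.7, 36.3]
force: [-0.5, 0.5, -1.7]
gripper_width: 21.7
```

Call:
jog_arm(
  plan=[0,1,-0.4,0,0,2,-0.9,0,0,2.5,-1.15,0,0,2.5,-1.15,0,0,2.5,-1.15,0,0,2.5,-1.15,0,0,2.5,-1.15,0,0,2.5,-1.15,0,0,2,-0.9,0,0,1.39,-0.52,0,0,0,0,0,0,0,0,0],
)

```text
time_s: 33.52
ee_pos: [609.3, 166.2, 229.0]
ee_rot: [-9.1, 89.9, 176.6]
force: [0.7, 0.9, -1.3]
gripper_width: 21.7
```

```bash
python3 look.py w22 220 90 420 290 3; python3 - <<'E'
from h import *
im=env.grab_frame('side');cv2.imwrite('pics/side2.png',im[:,:,::-1]); crop(im,290,90,450,260,4.5,'pics/s4.png')
E
```

```text
[609.31 166.15 229.  ] -84.34 21.7 [ 0.7  0.9 -1.3] 33.5167
```

View pics/w22.png

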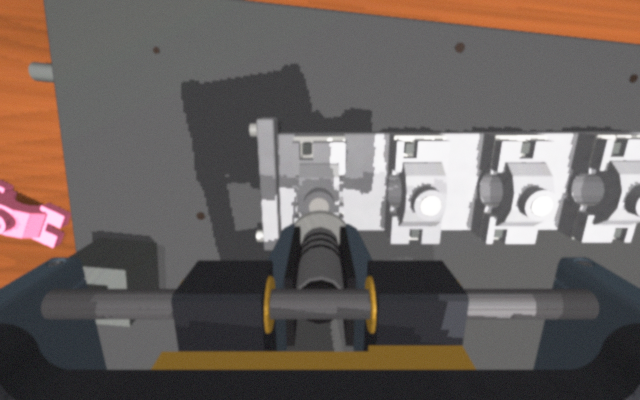

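View pics/s4.png

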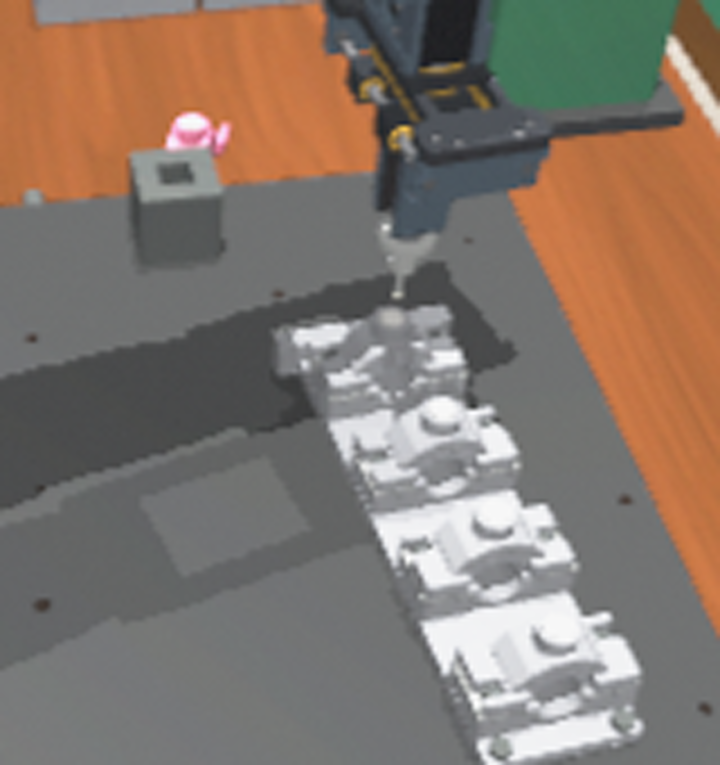

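Call:
jog_arm(
  plan=[0.5,0,0,0,0.5,0,0,0,0.4,0,0,0,0.3,0,0,0,0.2,0,0,0,0.15,0,0,0,0,0,0,0,0,0,0,0],
)

```text
time_s: 34.28
ee_pos: [609.4, 167.1, 209.8]
ee_rot: [-65.0, 90.0, 120.7]
force: [-1.4, 1.1, 1.6]
gripper_width: 21.9
```

Call:
jog_arm(
  plan=[0.1,0,0,0,0,0,0,0,0,0,0,0,0,0,0,0,0,0,0,0,0,0,0,0,0,0,0,0,0,0,0,0,0,0,0,0,0,0,0,0,0,0,0,0,0,0,0,0],
)

```text
time_s: 35.28
ee_pos: [609.7, 166.9, 208.4]
ee_rot: [-168.5, 90.0, 17.3]
force: [-1.1, 1.2, 1.3]
gripper_width: 21.9
```

```bash
python3 look.py w23 220 90 420 290 3; python3 - <<'E'
from h import *
im=env.grab_frame('side'); crop(im,340,110,430,200,6.5,'pics/s5.png')
E
```

```text
[609.66 166.91 208.43] -84.25 21.9 [-1.1  1.2  1.3] 35.2833
```

View pics/s5.png

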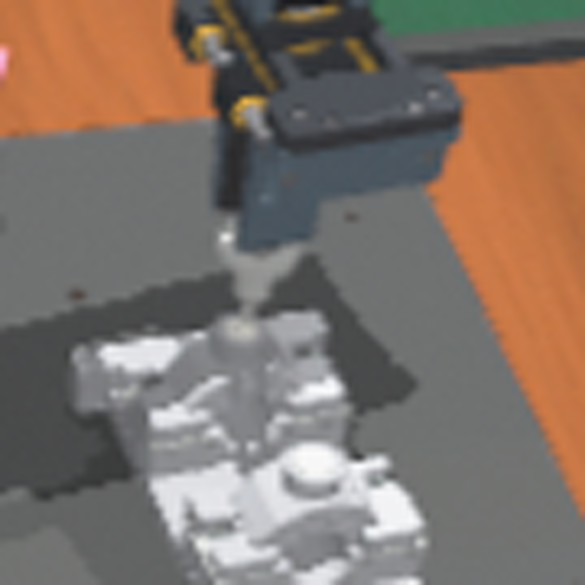

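View pics/w23c.png

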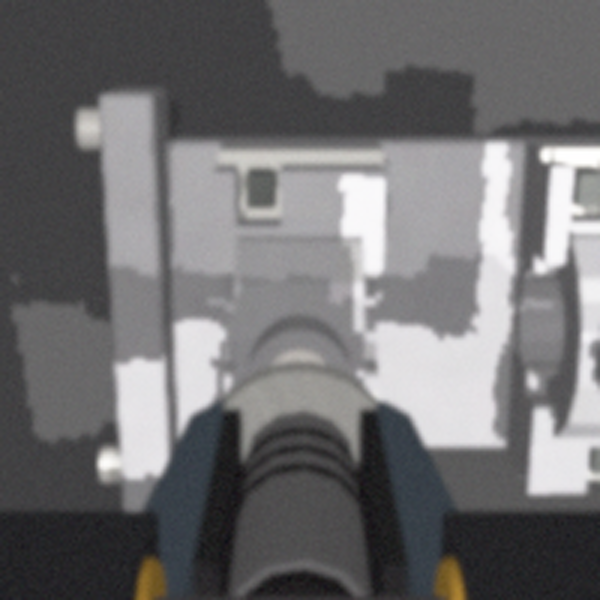

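Call:
jog_arm(
  plan=[-0.5,0,0,0,-1,0,0,0,-0.65,0,0,0,0,1.5,0,0,0,2.5,0,0,0,2.5,0,0,0,1.5,0,0,0,1.01,0,0,0,0,0,0,0,0,0,0],
)

```text
time_s: 36.22
ee_pos: [618.7, 77.0, 229.9]
ee_rot: [-90.5, 90.0, 95.2]
force: [-0.7, -0.3, -1.8]
gripper_width: 21.5
```

```bash
python3 look.py w24 220 90 420 290 3
```

```text
[618.72  76.98 229.9 ] -84.32 21.5 [-0.7 -0.3 -1.8] 36.2167
```

View pics/w24.png

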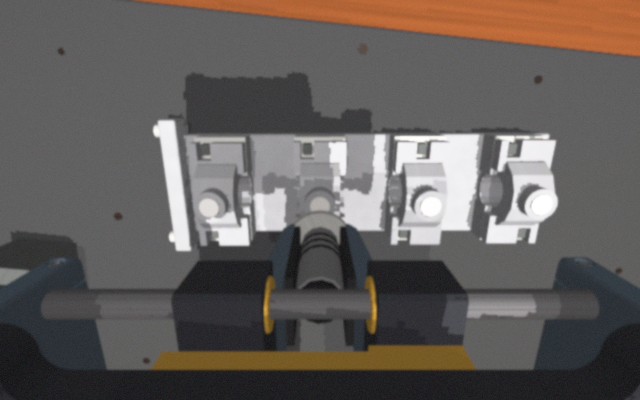

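All four caps are still seated. Touch cap 2.

Call:
jog_arm(
  plan=[0.5,0,0,0,0.5,0,0,0,0.4,0,0,0,0.3,0,0,0,0.2,0,0,0,0.25,0,0,0,0,0,0,0,0,0,0,0,0,0,0,0,0,0,0,0,0,0,0,0,0,0,0,0],
)

```text
time_s: 37.27
ee_pos: [618.7, 77.3, 208.6]
ee_rot: [-159.8, 90.0, 25.9]
force: [-0.9, 1.6, 2.0]
gripper_width: 21.1
```

Call:
jog_arm(
  plan=[0,0,0,0,0,0,0,0,0,0,0,0,0,0,0,0,0,0,0,0,0,0,0,0,0,0,0,0,0,0,0,0],
)

```text
time_s: 37.93
ee_pos: [618.7, 77.3, 208.5]
ee_rot: [-162.1, 90.0, 23.6]
force: [-0.9, 2.2, 1.6]
gripper_width: 21.4
```

```bash
python3 look.py w25 220 90 420 290 3
```

```text
[618.7   77.26 208.45] -84.25 21.4 [-0.9  2.2  1.6] 37.9333
```

View pics/w25c.png

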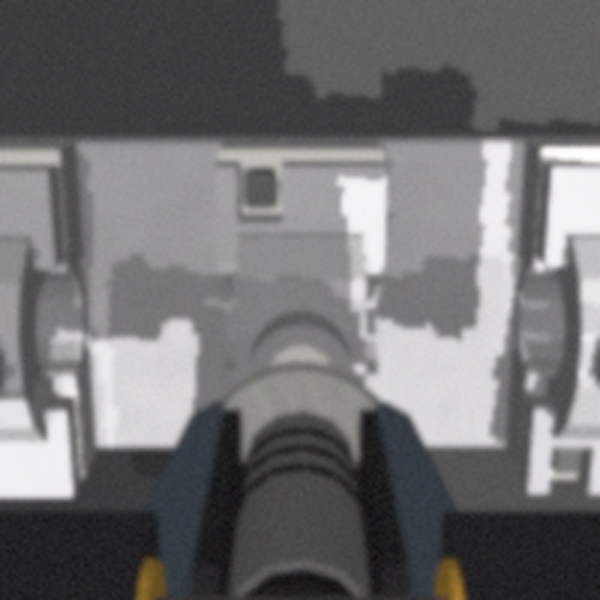

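Good. On to cap 3.

Call:
jog_arm(
  plan=[-0.5,0,0,0,-1,0,0,0,-0.65,0,0,0,0,1.5,0,0,0,2.5,0,0,0,2.5,0,0,0,1.5,0,0,0,1,0,0,0,0,0,0,0,0,0,0],
)

```text
time_s: 38.82
ee_pos: [627.6, -12.6, 229.8]
ee_rot: [-75.6, 90.0, 110.1]
force: [-0.8, 1.0, -1.6]
gripper_width: 21.6
```

```bash
python3 look.py w26 220 90 420 290 3
```

```text
[627.64 -12.56 229.85] -84.32 21.6 [-0.8  1.  -1.6] 38.8167
```

View pics/w26.png

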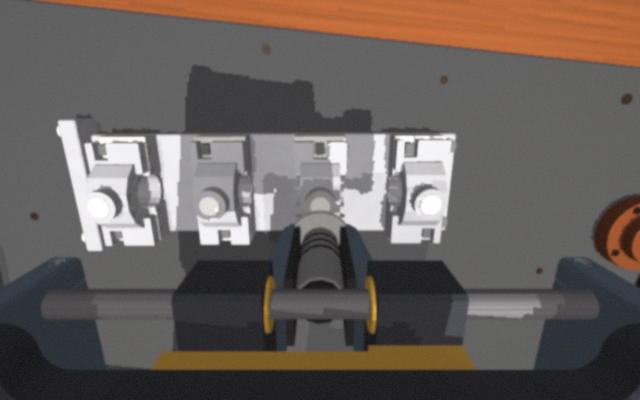

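Call:
jog_arm(
  plan=[0.5,0,0,0,0.5,0,0,0,0.4,0,0,0,0.3,0,0,0,0.2,0,0,0,0.25,0,0,0,0,0,0,0,0,0,0,0,0,0,0,0,0,0,0,0,0,0,0,0,0,0,0,0],
)

```text
time_s: 39.87
ee_pos: [627.7, -12.3, 208.6]
ee_rot: [-144.5, 90.0, 41.3]
force: [-1.2, 1.4, 2.6]
gripper_width: 21.6
```

Call:
jog_arm(
  plan=[0,0,0,0,0,0,0,0,0,0,0,0,0,0,0,0,0,0,0,0,0,0,0,0,0,0,0,0,0,0,0,0],
)

```text
time_s: 40.53
ee_pos: [627.8, -12.4, 208.5]
ee_rot: [140.0, 90.0, -34.2]
force: [-1.0, 0.4, 1.4]
gripper_width: 21.7
```

```bash
python3 look.py w27 220 90 420 290 3
```

```text
[627.75 -12.39 208.49] -84.25 21.7 [-1.   0.4  1.4] 40.5333
```

View pics/w27c.png

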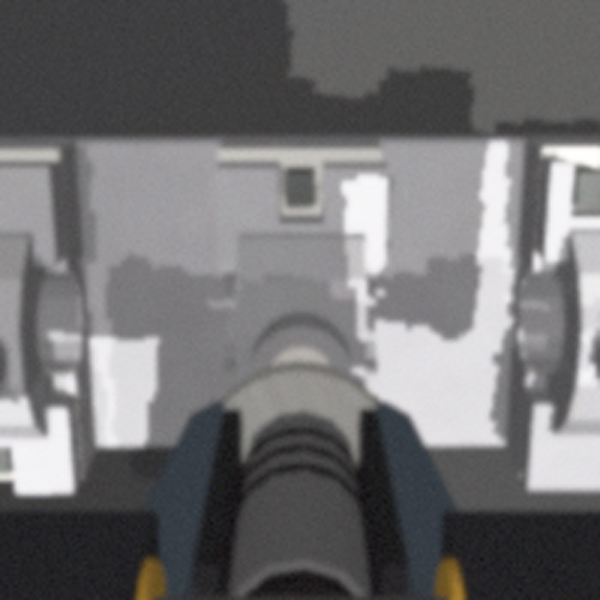

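Call:
jog_arm(
  plan=[-0.5,0,0,0,-1,0,0,0,-0.65,0,0,0,0,1.5,0,0,0,2.5,0,0,0,2.5,0,0,0,1.5,0,0,0,1,0,0,0,0,0,0,0,0,0,0],
)

```text
time_s: 41.42
ee_pos: [636.6, -102.1, 229.8]
ee_rot: [-67.1, 90.0, 118.6]
force: [-0.0, 0.5, -2.4]
gripper_width: 21.3
```

```bash
python3 look.py w28 220 90 420 290 3
```

```text
[ 636.59 -102.1   229.76] -84.31 21.3 [-0.   0.5 -2.4] 41.4167
```

View pics/w28.png

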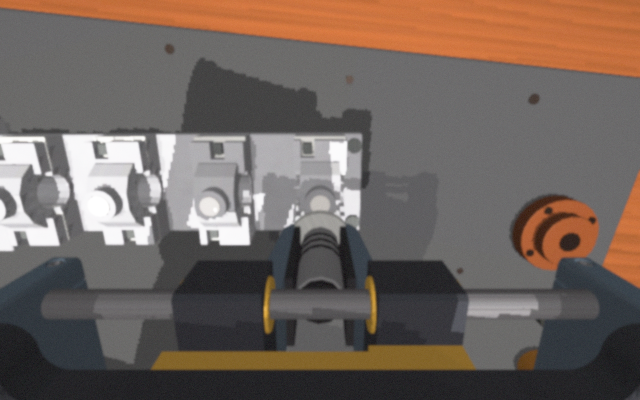

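Call:
jog_arm(
  plan=[0.5,0,0,0,0.5,0,0,0,0.4,0,0,0,0.3,0,0,0,0.2,0,0,0,0.25,0,0,0,0,0,0,0,0,0,0,0,0,0,0,0,0,0,0,0,0,0,0,0,0,0,0,0],
)

```text
time_s: 42.47
ee_pos: [636.7, -101.8, 208.6]
ee_rot: [-150.1, 90.0, 35.7]
force: [-1.7, 2.3, 1.0]
gripper_width: 21.7
```

Call:
jog_arm(
  plan=[0,0,0,0,0,0,0,0,0,0,0,0,0,0,0,0,0,0,0,0,0,0,0,0,0,0,0,0,0,0,0,0],
)

```text
time_s: 43.13
ee_pos: [636.7, -101.9, 208.5]
ee_rot: [142.8, 90.0, -31.4]
force: [-1.2, 0.9, 0.8]
gripper_width: 21.3
```

```bash
python3 look.py w29 220 90 420 290 3
```

```text
[ 636.75 -101.86  208.47] -84.25 21.3 [-1.2  0.9  0.8] 43.1333
```

View pics/w29c.png

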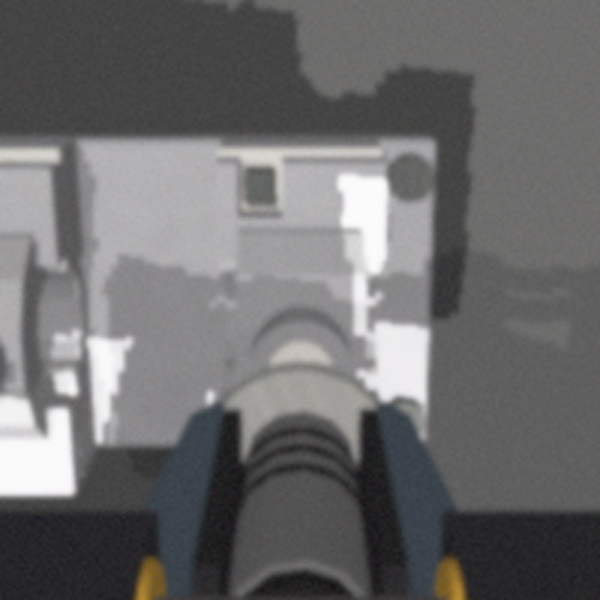

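Call:
jog_arm(
  plan=[-0.5,0,0,0,-1,0,0,0,-1,0,0,0,-0.65,0,0,0,0,-1.5,0.3,0,0,-3,0.6,0,0,-3,0.6,0,0,-3,0.6,0,0,-3,0.6,0,0,-3,0.6,0,0,-3,0.6,0,0,-3,0.6,0],
)

```text
time_s: 44.18
ee_pos: [568.1, 119.4, 240.1]
ee_rot: [-49.4, 90.0, 136.4]
force: [0.7, -0.9, -1.9]
gripper_width: 21.2
```

Call:
jog_arm(
  plan=[0,-3,0.6,0,0,-3,0.6,0,0,-3,0.6,0,0,-3,0.6,0,0,-3,0.6,0,0,-3,0.6,0,0,-3,0.6,0,0,-2.5,0.6,0,0,-1.5,0.31,0,0,0,0,0,0,0,0,0,0,0,0,0],
)

```text
time_s: 45.18
ee_pos: [493.5, 360.3, 239.9]
ee_rot: [85.1, 89.9, -89.2]
force: [0.6, 0.2, -1.5]
gripper_width: 21.3
```

```bash
python3 look.py w30 220 90 420 290 3; python3 - <<'E'
from h import *
s=env.state();go((*s['ee_pos'],psi(s)),(492.5,370,230,-84.25))
im=env.grab_frame('side'); crop(im,290,90,450,260,4.5,'pics/s6.png')
E
```

```text
[493.51 360.25 239.87] -84.27 21.3 [ 0.6  0.2 -1.5] 45.1833
turn units -0.01  shift cm [ 0.995 -1.01   0.022]  Z axis world [-0.99 -0.1  -0.  ]
```

View pics/s6.png

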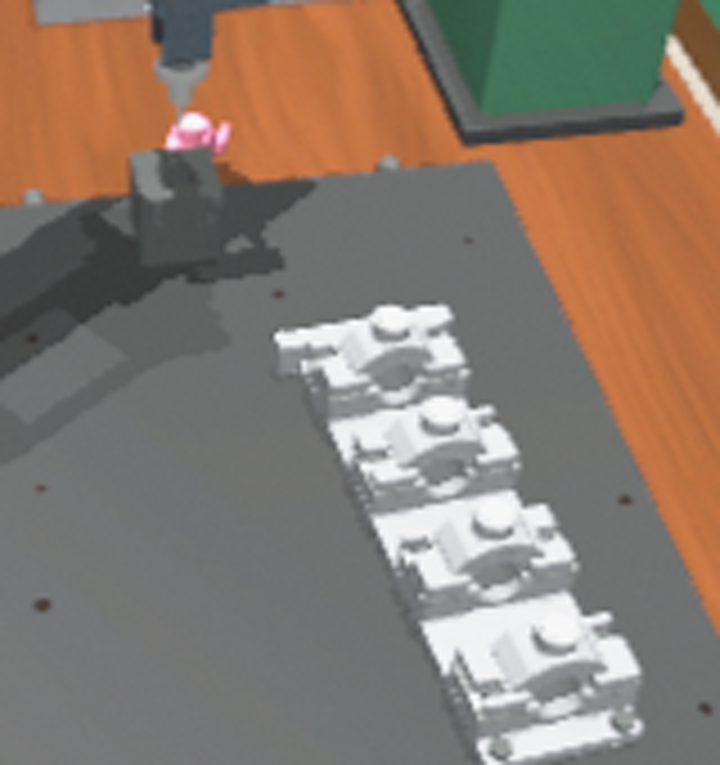

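View pics/w30c.png

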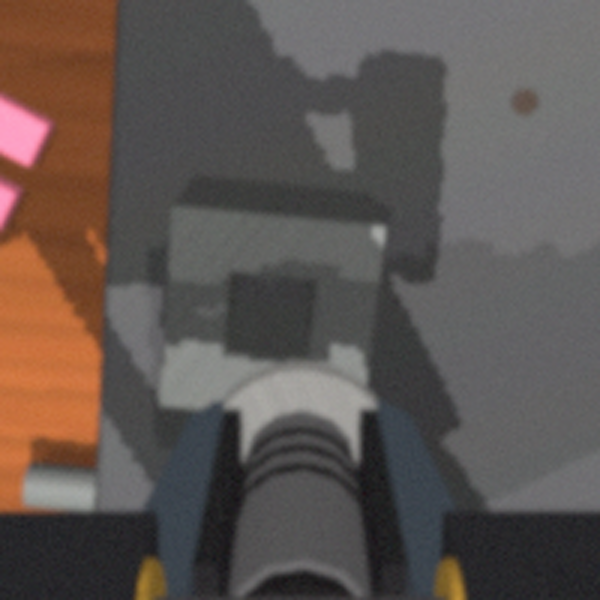

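Call:
jog_arm(
  plan=[0,-0.7,0.02,0,0,-0.31,0,0,0.5,0,0,0,0.5,0,0,0,0,0,0,0,0,0,0,0,0,0,0,0],
)

```text
time_s: 45.87
ee_pos: [492.3, 371.0, 229.7]
ee_rot: [47.9, 90.0, -126.4]
force: [0.5, 0.6, -2.2]
gripper_width: 21.5
```

```bash
python3 look.py w31 220 90 420 290 3; python3 - <<'E'
from h import *
s=env.state();go((*s['ee_pos'],psi(s)),(492.5,370,146,-84.25))
im=env.grab_frame('side'); crop(im,290,90,380,160,7,'pics/s7.png')
E
```

```text
[492.28 371.01 229.73] -84.26 21.5 [ 0.5  0.6 -2.2] 45.8667
turn units -0.0  shift cm [ 8.394e+00  1.100e-01 -2.000e-03]  Z axis world [-0.99 -0.1  -0.  ]
```

View pics/w31c.png

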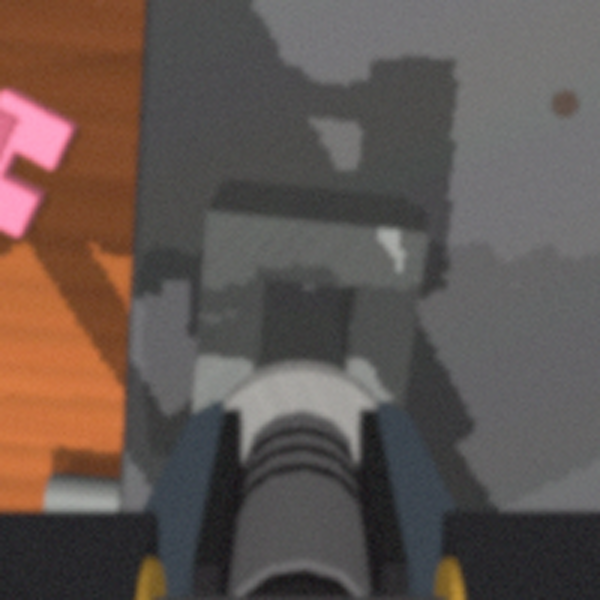

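View pics/s7.png

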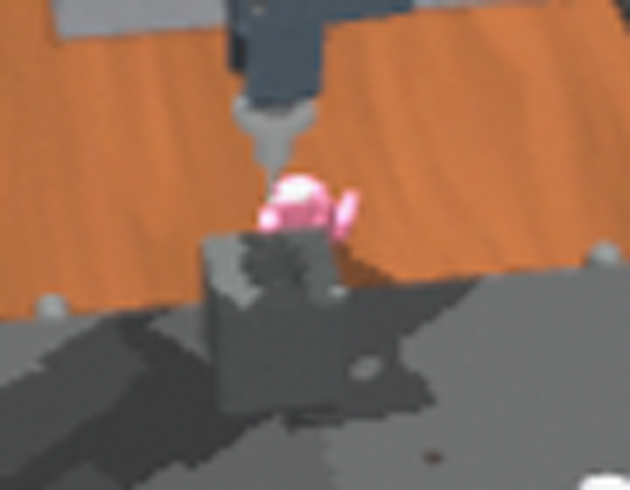

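Call:
jog_arm(
  plan=[0.5,0.08,0,0,0.8,0,0,0,0.8,0,0,0,0.8,0,0,0,0.6,0,0,0,0,0,0,0,0,0,0,0],
)

```text
time_s: 46.55
ee_pos: [492.2, 370.2, 194.2]
ee_rot: [35.2, 89.9, -139.1]
force: [0.7, -0.3, -0.7]
gripper_width: 21.3
```

```bash
python3 look.py w32 220 90 420 290 3; python3 - <<'E'
from h import *
s=env.state();go((*s['ee_pos'],psi(s)),(492.5,370,145,-84.25))
im=env.grab_frame('side'); crop(im,290,90,380,160,7,'pics/s8.png')
E
```

```text
[492.18 370.18 194.18] -84.25 21.3 [ 0.7 -0.3 -0.7] 46.55
turn units -0.0  shift cm [ 4.98e+00  4.10e-02 -1.00e-03]  Z axis world [-0.99 -0.1  -0.  ]
```

View pics/s8.png

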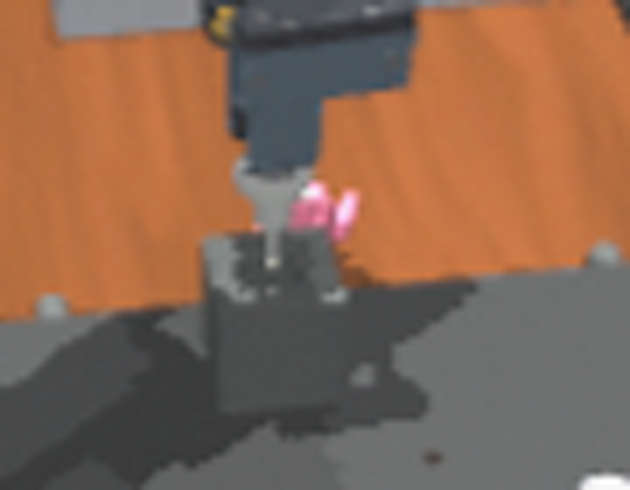

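Call:
jog_arm(
  plan=[0.5,0.03,0,0,0.7,0,0,0,0.7,0,0,0,0.5,0,0,0,0.5,0,0,0,0.5,0,0,0,0,0,0,0],
)

```text
time_s: 47.23
ee_pos: [491.8, 369.6, 159.4]
ee_rot: [32.0, 89.9, -142.3]
force: [-0.7, -0.3, -1.6]
gripper_width: 21.4
```

Call:
jog_arm(
  plan=[0.5,0,0,0,0.4,0,0,0,0.3,0,0,0,0.2,0,0,0,0,0,0,0,0,0,0,0],
)

```text
time_s: 47.73
ee_pos: [492.4, 370.0, 146.9]
ee_rot: [78.3, 90.0, -96.0]
force: [0.2, -0.3, -0.8]
gripper_width: 21.5
```

Call:
jog_arm(
  plan=[0.15,0,0,0,0.1,0,0,0,0.05,0,0,0,0,0,0,0,0,0,0,0],
)

```text
time_s: 48.15
ee_pos: [492.5, 370.1, 144.5]
ee_rot: [-157.0, 90.0, 28.7]
force: [0.2, -0.8, 2.9]
gripper_width: 21.4
```

Collar on the stand (upward force). Release.

Call:
jog_arm(
  plan=[0,0,0,0,0,0,0,0,0,0,0,0,0,0,0,0,0,0,0,0,0,0,0,0,0,0,0,0,0,0,0,0],
  claw=6,
)

```text
time_s: 48.82
ee_pos: [492.4, 370.0, 143.9]
ee_rot: [80.6, 90.0, -93.6]
force: [0.0, 0.4, 0.8]
gripper_width: 60.1
```

Call:
jog_arm(
  plan=[-0.5,0,0,0,-1,0,0,0,-2,0,0,0,-2.5,0,0,0,-2.5,0,0,0,-2,0,0,0,0,0,2,0,0,0,3,0,0,0,3,0,0,0,0,0,0,0,0,0],
)

```text
time_s: 49.73
ee_pos: [412.0, 362.1, 250.4]
ee_rot: [-151.9, 89.9, 33.9]
force: [0.6, 0.9, 1.1]
gripper_width: 59.9
```

```bash
python3 look.py w33 220 50 420 250 3; python3 - <<'E'
from h import *
im=env.grab_frame('side'); crop(im,290,90,450,260,4.5,'pics/s9.png')
im=env.grab_frame('top'); cv2.imwrite('pics/top9.png',im[:,:,::-1])
E
```

```text
[412.04 362.12 250.45] -84.17 59.9 [0.6 0.9 1.1] 49.7333
```

View pics/w33c.png

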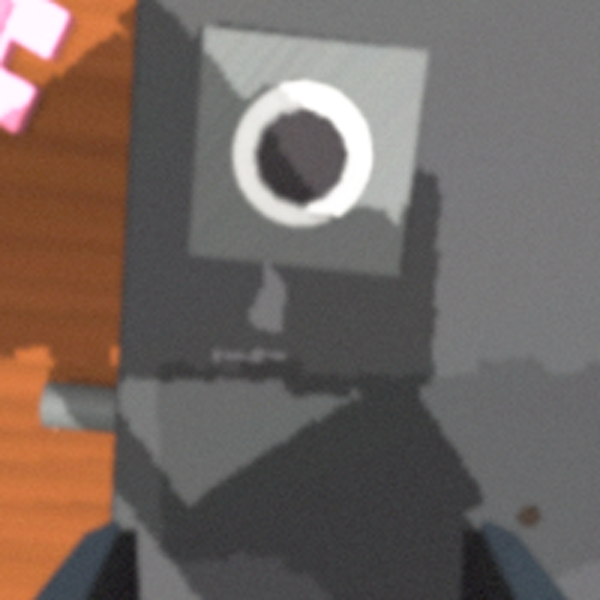

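View pics/s9.png

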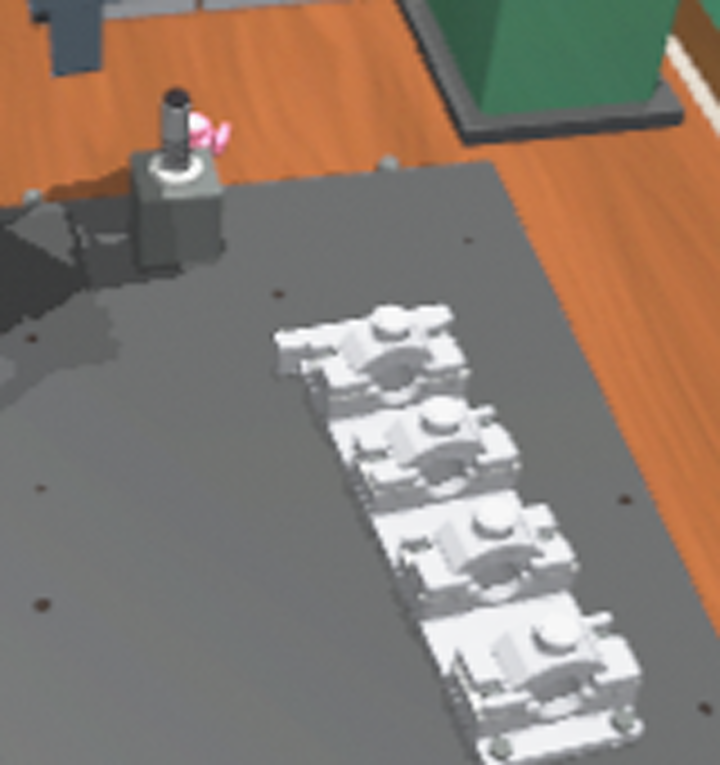

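View pics/top9.png

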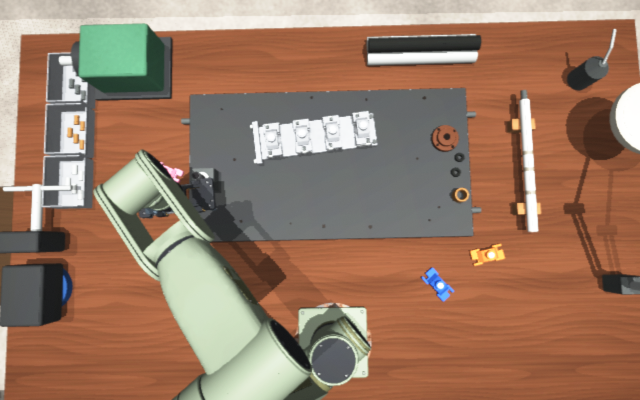

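```bash
python3 -c "
from workcell import env
print(env.job_done())"
```

```text
the job is handed in; nothing more can be done
None
```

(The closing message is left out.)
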